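# Open the key box: push its spring catch off through the bored hole with the dowel

## Task

The key box's sloping lid is held shut by a spring catch behind it. Take the wooden dowel out of the spoon rest, push it squarely through the bored hole in the lid and press the catch back gently until the lid springs ajar, without forcing the catch hard against its stop; then swing the lid up well past level (50 degrees or more from closed) so that it stays open, and put the dowel back upright in the bore of the spoon rest it came from. Leave the other things in the open box where they are.

Things in the scene. Friction and masses are not known exactly. Their poses are not given: they have to be found in the camera images.
- lid_hole (a point): round bored hole in the key box's sloping lid, dark, in a 46 mm square bright metal plate; point: hole centre on the lid's outer face. 20 mm across, 24 mm deep (lid 12 + doubler 12), so the 14 mm dowel passes only within about 12 degrees of square to the lid. z = the lid's outward normal (30 degrees from vertical when shut, leaning to the robot), x = up the slope to the hinge, y along the hinge
- lid_handle (a point): steel bar handle near the lid's lower front edge; point at the middle of the bar. Bar 11 mm thick, 100 mm long along y, its centre 35 mm off the lid's face; same axes as lid_hole; it lies 82 mm down the slope from the hole
- lid_hinge (a point): axis of the lid's hinge (y direction), at the lid's upper rear edge, on its underside; in the lid's axes the handle bar lies 222 mm from it along -x and 47 mm along +z. The lid is 266 x 246 mm, 12 mm thick, 0.45 kg
- lid (a joint): lid opening angle, rad: 0 shut, 1.45 wide open. When the catch lets go, a spring plunger lifts it to about 0.07 to 0.1; from there a stiff hinge holds it wherever it is left (about 6 N at the handle moves it). Level at 0.52
- catch: hidden steel spring catch under the lid; origin on its pivot, 47 mm down the slope from the hole. Under the hole its tail has a 28 mm brass pad, facing up lid_hole's z, 31 to 59 mm below the lid's outer face: set differently each time, to be felt. It gives 4 N at first touch, lets the lid go after 10 mm at 8 to 9 N, meets a firm stop at 14 mm (10 N) and bends above 30 N
- dowel: round beech dowel with a red band at its top end, 14 mm thick, 170 mm long, about 24 g (hold it near the red end: some 80 mm must stay free below the fingers), standing upright in one of the two bores of the spoon rest; origin at the centre of its lower end, z along it to the red end
- dowel_mid (a point): middle of the dowel, half-way along it (85 mm from either end), z along it to the red end
- spoon_rest: wooden spoon rest, a fixed block 150 x 56 x 52 mm standing on the floor of the open box; origin at the centre of its underside. Two upright bores 20 mm across and 45 mm deep at 40 mm either side of the centre along its x; one holds the dowel, the other the spoon, either way round
- spoon: dark wooden spoon, 150 mm long, standing bowl up in the other bore; bowl 34 mm wide; origin at its lower end; to be left alone
- station: the two stacked plywood boxes, fixed: below, an open box 220 x 560 x 55 mm (9 mm walls and floor); on its right end (negative y) the key box, 220 x 240 mm, 100 mm high at the front and 227 mm at the rear above the table. Origin at the centre of the underside, x to the rear (away from the robot), y to the open end with the things in it
- cactus_pot: white ceramic pot with a green cactus, 72 mm across, 120 mm high, 0.35 kg, in the open box; origin at the centre of its underside; leave alone
- sunglasses_case: black plastic sunglasses case 150 x 56 x 42 mm in the open box, origin at the centre of its underside; leave alone
- carabiner: aluminium carabiner 89 x 49 x 9 mm lying in the open box, origin at its centre on the floor; leave alone
- key_ring: steel key ring with two keys, about 90 mm long, lying flat in the open box, origin at the centre of the ring; leave alone

How it is judged:
On the way:
1. the lid springs ajar while the dowel presses the catch back (value of joint lid above 0.03 rad and contact force between dowel and catch above 1 N), for 0.02 s.
At the end, for the whole second after the job is handed in: The lid stands open by at least 0.85 rad (49 degrees), and the dowel stands released and at rest in the bore it came from: its middle within 20 mm of where it was, within 0.2 rad of upright (value of joint lid above 0.85 rad and distance of dowel_mid from where it was at the start of the episode below 0.02 m and angle between dowel_mid's own z axis and vertical below 0.2 rad and linear speed of dowel below 0.02 m/s); the robot touches nothing.
It fails at once if the catch is forced: more than 30 N from the dowel (contact force between dowel and catch above 30 N).
It fails at once if the cactus pot is shifted more than 30 mm or tipped (distance of cactus_pot from where it was at the start of the episode above 0.03 m or angle between cactus_pot's own z axis and vertical above 0.4 rad).
It fails at once if the case, carabiner or key ring is shifted more than 30 mm (distance of any of sunglasses_case, carabiner, key_ring from where it was at the start of the episode above 0.03 m).
It fails at once if the spoon is taken out of its bore (distance of spoon from where it was at the start of the episode above 0.03 m).
It also fails if it takes over 67 s, if anything falls off the work surface, if the arm or the gripper's body presses on something with over 40 N, if the wrist force passes 120 N, or if a joint passes its speed limit or range.

## Robot

A 6-joint arm with a two-finger parallel gripper is mounted at the origin on the work surface. World frame = base frame: x ahead of the robot, y to its left, z up, the work surface at z = 0. Lengths are in m, angles in rad, forces in N, time in s.
With the tool pointing down it reaches from about 0.225 to 0.875 m from the base axis. Payload 3.4 kg.
Tool frame: the origin (TCP) lies midway between the tips of the shut fingers; the grasp point (between the pads) lies 19 mm behind it (manip.pinch_z is the z of the grasp point in the tool frame, in m); z points along the fingers, x is the direction in which the jaws open and shut, and the axes are right-handed (so a half turn about z gives the same grasp; the last joint's range is limited). The gripper opens to 85 mm and grips with 20 to 120 N. Pads are 22 mm wide; open, the fingers measure 114 mm over their backs; the gripper's body (76 mm by 85 mm) begins 54 mm behind the grasp point. The pads swing forward as they close: fully open they stand 13 mm farther back than shut.
Start: joints at [1.176, 0.276, 1.505, -0, 1.361, -0.121], TCP at [0.155, 0.554, 0.231] pointing down, gripper open.
Joint ranges: [-2.89, 2.89], [-0.75, 2.08], [0.22, 2.7], [-1.18, 4.32], [0.11, 2.71], [-2.7, 2.7]. Speed limits (rad/s): [2.57, 2.57, 3.14, 3.14, 3.14, 3.14].

## Interface

Orientations are given as a unit quaternion [w, x, y, z].
In Python, from rig import manip gives the robot as it stands. The module is installed in compiled form; this text tells all that it offers.
- The arm moves only by the tool drive_tool, never from a script. Its argument "steps" is a list of rows, each a list of 5 numbers: the shift along the tool's x, y, z in mm, then the turn about the tool's z in rad, then the gripper command: -1 is shut, 1 is fully open, values between are in proportion. A call has 1 to 5 rows; each row is the pose to reach, as a shift and turn from the pose measured when the call began, along the tool's axes at that moment; what a row does not reach only later rows make up. A row lasts 1/10 s, in which the tool goes at most 50 mm and 8.59 degrees, less where a joint would pass 70% of its speed; a pose out of reach is approached as far as the arm can. A call with a gripper value outside its range is refused whole. The fingers move at their own pace and stop on an object; "squeeze" is the grip in N (left out, the last holds). Time passes only in rows, so rows that repeat a pose let the fingers close. It gives the time, the measured TCP pose, the force and the opening at its end, in the units of the state.
- manip.get_state(): the state, without advancing time (a new reading comes with each control period).
- manip.get_image(name): name is "scene" or "top"; returns the picture (384x512x3 uint8, blue, green, red); there is no depth.
- manip.get_calibration(name): a dict with "camera_matrix" (3x3 intrinsics, pixels), "rvec" (rotation vector, rad) and "tvec" (3), from world to camera coordinates, as OpenCV has them. Camera axes: x right, y down, z forward; pixel columns grow to the right and rows downward; lengths in m; the calibration is good to about 2 mm. A picture is of the moment at which its call begins. get_calibration takes no time and is no camera call.
- manip.sign_off(): hands the job in, once; it reports no verdict.
Trained networks look in the newest picture that a camera, given by its name, has taken for a name from the list of things; names that differ only in an ending like _2 or _b are one class to them, and where a whole thing is asked for, a point or a joint stands for the part that bears it (a point fixed in the world has none). Each returns a list of dicts, best first, with "conf" (0 to 1); they miss things now and then, are a little off and sometimes report something else, mostly with a low value. They report only what shows in the picture. A call takes as long as a camera call.
- manip.masks_of(camera, name): "pixels" (384x512 bool, what is visible of it) and "location" ([column, row] in pixels, amid what is visible of it).
The state is a dict: "clock": time; "qpos": joint angles; "qd": joint speeds; "effort": joint torques, N m; "position": TCP position; "ee_rot": TCP orientation; "contact_force": force on the tool from outside, world axes, zero at the start; "moment": the same for the moment, N m; "width": finger opening in m.
Only numpy, scipy, OpenCV 4.12 (cv2) and the standard library are available. Lean on these libraries where they do the work, as an engineer would, in place of code of your own. Each camera call takes 0.05 s, during which the arm holds its last target.

## Working session

There is one attempt and no reset: what is moved stays moved. The work goes in short steps, Python scripts to look and compute and a tool call to move; the robot and the scene stay as the last step left them, time stands still between calls to the robot, and variables do not carry over. Pictures are saved under pics/ and viewed, and the job is handed in when it is done.

Besides the shell and the picture viewer there is one more tool, called as name([rows], argument=value, ...), one row to a line, values as JSON. drive_tool: Moves the arm, as the interface text tells. Its arguments: {"type":"object","properties":{"steps":{"type":"array","items":{"type":"array","items":{"type":"number"}}},"squeeze":{"type":"number"}},"required":["steps"]}

```bash
mkdir -p pics; cat > h.py <<'E'
import numpy as np, cv2
from rig import manip
from scipy.spatial.transform import Rotation as R
def cal(n):
    c=manip.get_calibration(n); K=np.array(c["camera_matrix"],float); Rm=cv2.Rodrigues(np.array(c["rvec"],float))[0]; t=np.array(c["tvec"],float).ravel()
    return K,Rm,t
def ray(n,p):
    K,Rm,t=cal(n); d=Rm.T@np.linalg.solve(K,np.array([p[0],p[1],1.0])); return -Rm.T@t,d/np.linalg.norm(d)
def onz(n,p,z):
    o,d=ray(n,p); return o+d*(z-o[2])/d[2]
def tri(ps):
    A=np.zeros((3,3));b=np.zeros(3);rs=[ray(n,p) for n,p in ps]
    for o,d in rs:
        M=np.eye(3)-np.outer(d,d);A+=M;b+=M@o
    x=np.linalg.solve(A,b); return x,[np.linalg.norm((np.eye(3)-np.outer(d,d))@(x-o)) for o,d in rs]
def proj(n,X):
    K,Rm,t=cal(n); c=Rm@np.asarray(X,float)+t; u=K@c; return u[:2]/u[2]
def st():
    s=manip.get_state(); q=np.array(s["ee_rot"]); Rt=R.from_quat(q[[1,2,3,0]]).as_matrix(); return s,np.array(s["position"]),Rt
E
python3 - <<'E'
from h import *
np.set_printoptions(precision=3,suppress=True)
s,p,Rt=st();print(s["clock"],p,Rt,s["width"],manip.pinch_z,s["contact_force"])
for n in("scene","top"):
    im=manip.get_image(n);cv2.imwrite(f"pics/{n}0.png",im); print(n,ray(n,(256,192)))
    for t in ["lid_hole","lid_handle","dowel","spoon","spoon_rest","cactus_pot","sunglasses_case","carabiner","key_ring","station","lid"]:
        print(t,[(round(m["conf"],2),np.round(m["location"],1),int(m["pixels"].sum())) for m in manip.masks_of(n,t)])
print(manip.get_state()["clock"])
E
```

```text
0.0 [0.155 0.553 0.23 ] [[ 0.27   0.963 -0.001]
 [ 0.963 -0.27  -0.002]
 [-0.002 -0.    -1.   ]] 0.08530464107295781 -0.0187 [-0.362 -0.312 -0.501]
scene (array([ 0.996, -0.052,  0.667]), array([-0.634,  0.125, -0.763]))
lid_hole [(0.6, array([167.7, 188.7]), 7180)]
lid_handle [(0.72, array([171.3, 186.9]), 7008)]
dowel [(0.83, array([360.4, 185.5]), 352), (0.39, array([169.1, 186.1]), 7141), (0.17, array([350.1, 199.8]), 1772)]
spoon [(0.6, array([350.5, 153.3]), 358), (0.53, array([363.4, 184.4]), 321)]
spoon_rest [(0.76, array([350.1, 195.8]), 1798), (0.29, array([259.4, 206.5]), 211)]
cactus_pot [(0.88, array([286.5, 221.9]), 1288)]
sunglasses_case [(0.65, array([317. , 204.7]), 1378)]
carabiner [(0.47, array([289.6, 193.5]), 182), (0.37, array([205.2, 219.4]), 24179)]
key_ring [(0.76, array([259.6, 205.4]), 176)]
station [(0.69, array([202.9, 218.8]), 24066), (0.25, array([168.6, 185.6]), 7162)]
lid [(0.9, array([169.9, 187.5]), 7035)]
top (array([0.512, 0.022, 1.05 ]), array([ 0.056,  0.02 , -0.998]))
lid_hole [(0.94, array([331. , 208.1]), 12660)]
lid_handle [(0.94, array([328.4, 207.6]), 12676)]
dowel [(0.66, array([161.3, 186.3]), 98)]
spoon [(0.45, array([155.8, 219.4]), 161)]
spoon_rest [(0.68, array([167.1, 200.3]), 1454)]
cactus_pot [(0.81, array([236.1, 179. ]), 692)]
sunglasses_case [(0.56, array([197.3, 201.6]), 1339)]
carabiner [(0.68, array([218. , 220.2]), 263)]
key_ring [(0.63, array([198.9, 200.5]), 1363), (0.62, array([251., 217.]), 255)]
station [(0.6, array([297.6, 202.2]), 19746)]
lid [(0.88, array([330.3, 210.1]), 12645), (0.34, array([232.1, 212.8]), 270)]
1.2
```

View pics/scene0.png

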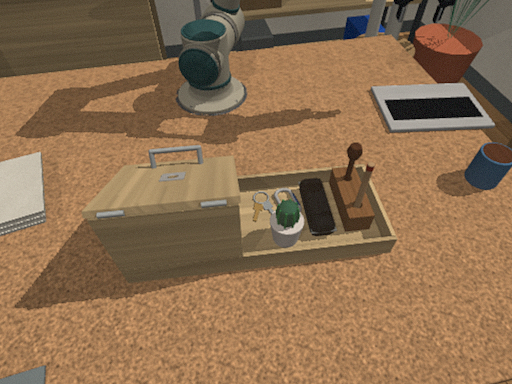

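View pics/top0.png

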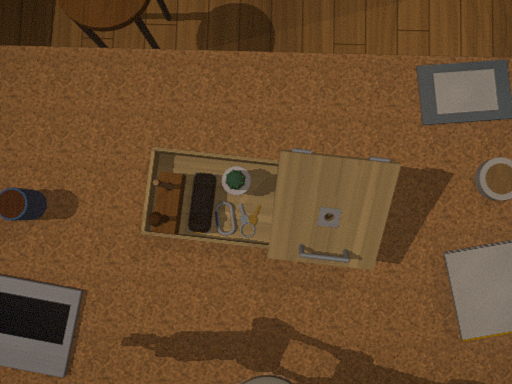

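```bash
python3 - <<'E'
import cv2,numpy as np
a=cv2.imread("pics/scene0.png");b=cv2.imread("pics/top0.png")
c1=cv2.resize(a[110:260,90:250],None,fx=3.7,fy=3.7,interpolation=cv2.INTER_CUBIC)
c2=cv2.resize(a[120:240,240:400],None,fx=4.5,fy=4.5,interpolation=cv2.INTER_CUBIC)
d1=cv2.resize(b[130:280,260:410],None,fx=4,fy=4,interpolation=cv2.INTER_CUBIC)
d2=cv2.resize(b[150:260,130:270],None,fx=5,fy=5,interpolation=cv2.INTER_CUBIC)
for n,i in zip(("c1","c2","d1","d2"),(c1,c2,d1,d2)): cv2.imwrite(f"pics/{n}.png",i);print(i.shape)
E
```

```text
(555, 592, 3)
(540, 720, 3)
(600, 600, 3)
(550, 700, 3)
```

View pics/c1.png

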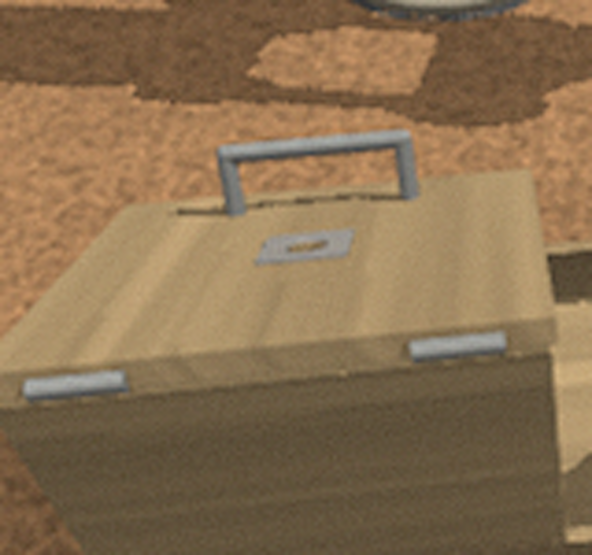

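View pics/c2.png

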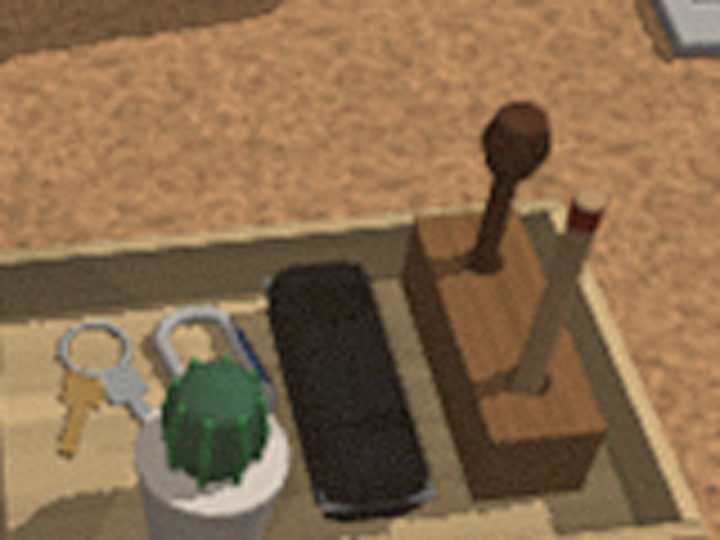

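View pics/d1.png

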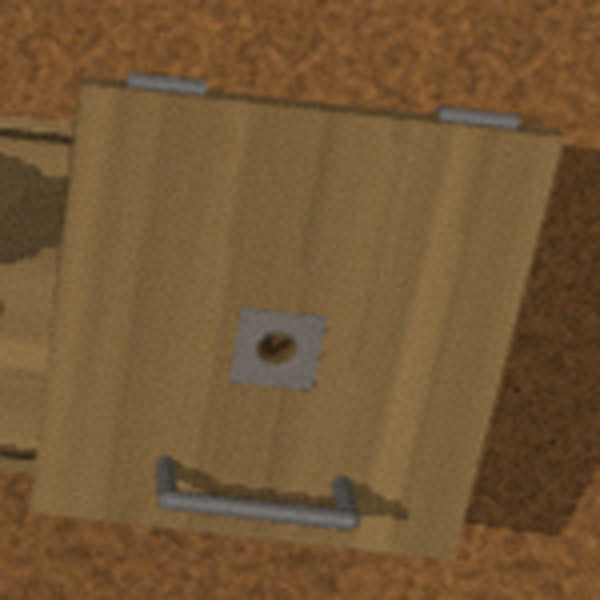

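View pics/d2.png

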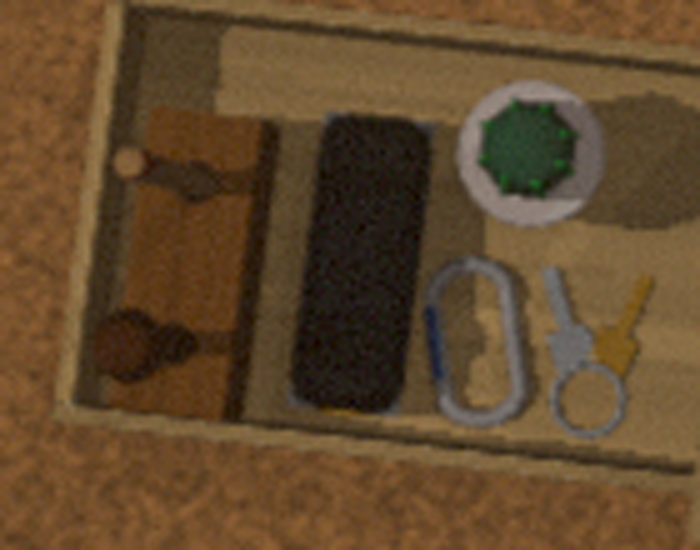

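```bash
python3 - <<'E'
from h import *
np.set_printoptions(precision=4,suppress=True)
def C1(u,v):return ("scene",(90+(u+.5)/3.7-.5,110+(v+.5)/3.7-.5))
def C2(u,v):return ("scene",(240+(u+.5)/4.5-.5,120+(v+.5)/4.5-.5))
def D1(u,v):return ("top",(260+(u+.5)/4-.5,130+(v+.5)/4-.5))
def D2(u,v):return ("top",(130+(u+.5)/5-.5,150+(v+.5)/5-.5))
P={"hole":(C1(308,245),D1(277,347)),
"handR(-y)":(C1(228,152),D1(353,520)),"handL(+y)":(C1(403,136),D1(165,500)),
"hingeL":(C1(458,347),D1(167,83)),"hingeR":(C1(75,384),D1(478,118)),
"lidcornerRearL":(C1(553,322),D1(82,83)),"lidcornerRearR":(C1(0,372),D1(562,132)),
"lidfrontL":(C1(530,172),D1(35,512)),"lidfrontR":(C1(132,206),D1(457,558)),
"doweltop":(C2(588,202),D2(130,162)),"dowelbore":(C2(530,382),D2(203,180)),
"spoontop":(C2(518,130),D2(125,345)),"spoonbore":(C2(487,262),D2(180,345)),
"restA":(C2(418,220),D2(110,412)),"plateA":(C1(271,232),D1(327,318)),}
for k,(a,b) in P.items():
    x,e=tri([a,b]);print(k,x,np.round(np.array(e)*1000,1))
E
```

```text
hole [ 0.5118 -0.1199  0.1735] [0.6 0.6]
handR(-y) [ 0.4191 -0.163   0.1632] [1.9 1.9]
handL(+y) [ 0.4268 -0.0626  0.1628] [0. 0.]
hingeL [ 0.6449 -0.052   0.2341] [0.5 0.5]
hingeR [ 0.631  -0.211   0.2344] [0.2 0.2]
lidcornerRearL [ 0.643  -0.0093  0.2378] [0.4 0.4]
lidcornerRearR [ 0.6232 -0.2452  0.2418] [5.9 5.9]
lidfrontL [0.4125 0.0087 0.1063] [1.4 1.4]
lidfrontR [ 0.3935 -0.2334  0.1095] [2.9 2.9]
doweltop [0.5753 0.2563 0.1868] [0. 0.]
dowelbore [0.5771 0.2549 0.0646] [2.1 2.1]
spoontop [0.496  0.2632 0.1555] [0.1 0.1]
spoonbore [0.496  0.2638 0.0625] [2.8 2.8]
restA [0.4557 0.2705 0.0573] [24.7 24.7]
plateA [ 0.5278 -0.1371  0.2036] [4.5 4.5]
```

```bash
cat >> h.py <<'E'
def go(x,y,z,phi_deg=None):
    s,p,Rt=st(); d=Rt.T@(np.array([x,y,z])-p)*1000
    phi=np.degrees(np.arctan2(Rt[1,0],Rt[0,0]))
    t=0 if phi_deg is None else -((phi_deg-phi+180)%360-180)
    print("clock %.2f tcp %s phi %.1f  f %s w %.1f | shift mm %s turn %.3f"%(s["clock"],np.round(p,4),phi,np.round(s["contact_force"],1),s["width"]*1e3,np.round(d,1),np.radians(t)))
E
python3 -c "
from h import *
go(.576,.256,.23,-4.7)"
```

```text
clock 1.20 tcp [0.1555 0.5536 0.2313] phi 74.3  f [ 0.1 -0.3 -0.1] w 85.3 | shift mm [-172.8  485.3    1.3] turn 1.379
```

drive_tool([
  [-17,48,0,0.13,0],
  [-34,96,0,0.26,0],
  [-51,144,0,0.39,0],
  [-68,192,0,0.52,0],
  [-85,240,0,0.65,0],
], squeeze=20)

```text
clock: 1.7
position: [0.3611, 0.4083, 0.2315]
ee_rot: [-0.0, 0.949, 0.316, 0.0]
contact_force: [-0.2, 0.4, -0.1]
width: 0.0432
```

```bash
python3 -c "
from h import *
go(.576,.256,.23,-4.7)"
```

```text
clock 1.70 tcp [0.3611 0.4083 0.2315] phi 36.8  f [-0.2  0.4 -0.1] w 43.2 | shift mm [ 80.9 250.6   1.5] turn 0.724
```

drive_tool([
  [16,47,0,0.14,0],
  [32,95,0,0.28,0],
  [48,143,0,0.42,0],
  [64,190,0,0.56,0],
  [78,235,1,0.7,0],
])

```text
clock: 2.2
position: [0.5661, 0.2655, 0.2308]
ee_rot: [-0.001, 0.999, -0.032, 0.001]
contact_force: [0.3, 1.0, -0.7]
width: 0.0422
```

```bash
python3 -c "
from h import *
go(.576,.256,.23,-4.7)"
```

```text
clock 2.20 tcp [0.5661 0.2655 0.2308] phi -3.7  f [ 0.3  1.  -0.7] w 42.2 | shift mm [10.5  8.8  0.8] turn 0.018
```

drive_tool([
  [10.5,9,0,0.018,0],
  [10.5,9,20,0.018,0],
  [10.5,9,55,0.018,0],
  [10.5,9,90,0.018,0],
  [10.5,9,98,0.018,0],
])

```text
clock: 2.7
position: [0.5728, 0.2553, 0.1287]
ee_rot: [0.001, 0.999, -0.041, -0.004]
contact_force: [-0.5, -1.3, -0.4]
width: 0.0425
```

```bash
python3 -c "
from h import *
go(.576,.256,.133,-4.7)
for n in ('scene','top'): cv2.imwrite('pics/%s1.png'%n,cv2.resize(manip.get_image(n)[100:290,100:450] if n=='scene' else manip.get_image(n)[130:280,80:330],None,fx=2.2,fy=2.2,interpolation=2))"
```

```text
clock 2.70 tcp [0.5728 0.2553 0.1287] phi -4.7  f [-0.5 -1.3 -0.4] w 42.5 | shift mm [ 3.1 -1.  -4.3] turn 0.001
```

View pics/scene1.png

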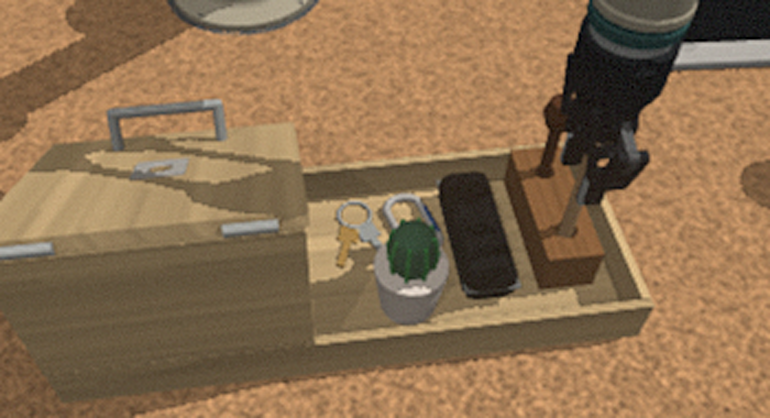

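The dowel stands between the fingers (around 585,190) and the spoon is clear. I'll correct by a few mm, then close.

drive_tool([
  [3,-1,-4,0,0],
  [3,-1,-4,0,-1],
  [3,-1,-4,0,-1],
  [3,-1,-4,0,-1],
  [3,-1,-4,0,-1],
], squeeze=30)

```text
clock: 3.3
position: [0.5776, 0.2573, 0.1376]
ee_rot: [-0.001, 0.999, -0.041, -0.001]
contact_force: [-2.6, 1.2, 4.5]
width: 0.0133
```

```bash
python3 -c "
from h import *
go(.576,.256,.133,-4.7)"
```

```text
clock 3.30 tcp [0.5776 0.2573 0.1376] phi -4.7  f [-2.6  1.2  4.5] w 13.3 | shift mm [-1.5  1.4  4.6] turn 0.001
```

drive_tool([
  [0,0,-12,0,-1],
  [0,0,-25,0,-1],
  [0,0,-37,0,-1],
  [0,0,-37,0,-1],
], squeeze=25)

```text
clock: 3.7
position: [0.5789, 0.2577, 0.1776]
ee_rot: [-0.002, 0.999, -0.041, 0.001]
contact_force: [0.6, 0.8, 0.5]
width: 0.0134
```

```bash
python3 -c "
from h import *
go(.576,.256,.1746,-4.7)
for n in ('scene','top'): cv2.imwrite('pics/%s2.png'%n,cv2.resize(manip.get_image(n)[110:260,290:440] if n=='scene' else manip.get_image(n)[130:280,80:230],None,fx=4,fy=4,interpolation=2))"
```

```text
clock 3.70 tcp [0.5789 0.2577 0.1776] phi -4.7  f [0.6 0.8 0.5] w 13.4 | shift mm [-2.8  1.9  3. ] turn 0.001
```

View pics/scene2.png

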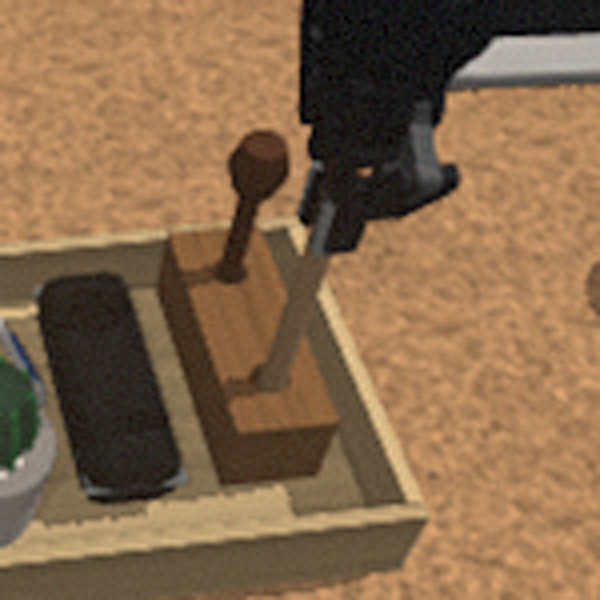

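drive_tool([
  [-1,0,3,0,-1],
  [-1,12,4,0,-1],
  [-1,24,6,0,-1],
  [-1,35,8,0,-1],
  [-1,46,12,0,-1],
], squeeze=20)

```text
clock: 4.3
position: [0.5729, 0.2105, 0.1631]
ee_rot: [-0.001, 0.999, -0.041, -0.0]
contact_force: [-1.6, 1.7, 3.2]
width: 0.0133
```

```bash
python3 -c "
from h import *
go(.571,.191,.154,-4.7)
for n in ('scene','top'): cv2.imwrite('pics/%s3.png'%n,cv2.resize(manip.get_image(n)[110:260,290:440] if n=='scene' else manip.get_image(n)[130:280,80:230],None,fx=4,fy=4,interpolation=2))"
```

```text
clock 4.30 tcp [0.5729 0.2105 0.1631] phi -4.7  f [-1.6  1.7  3.2] w 13.3 | shift mm [-0.3 19.6  9.1] turn 0.000
```

View pics/scene3.png

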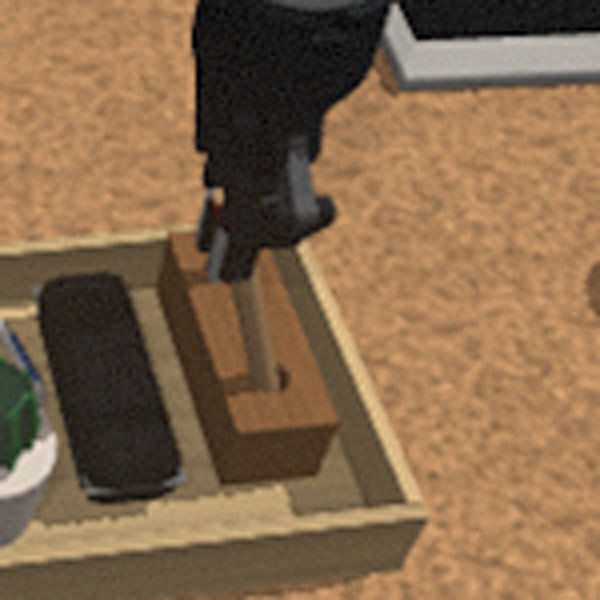

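drive_tool([
  [0,7,3,0,-1],
  [0,14,5.5,0,-1],
  [0,20,8.5,0,-1],
  [0,23,10,0,-1],
  [0,23,10,0,-1],
])

```text
clock: 4.9
position: [0.5708, 0.1859, 0.1523]
ee_rot: [-0.0, 0.999, -0.042, -0.001]
contact_force: [-0.9, 2.1, 0.7]
width: 0.013
```

```bash
python3 -c "
from h import *
go(.571,.191,.154,-4.7)
for n in ('scene','top'): cv2.imwrite('pics/%s4.png'%n,cv2.resize(manip.get_image(n)[110:260,270:420] if n=='scene' else manip.get_image(n)[130:280,80:230],None,fx=4,fy=4,interpolation=2))"
```

```text
clock 4.90 tcp [0.5708 0.1859 0.1523] phi -4.8  f [-0.9  2.1  0.7] w 13.0 | shift mm [-0.2 -5.1 -1.7] turn -0.002
```

View pics/scene4.png

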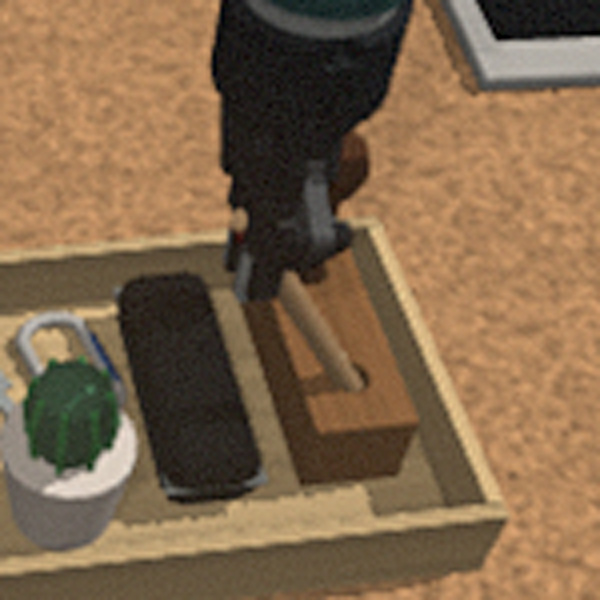

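View pics/top4.png

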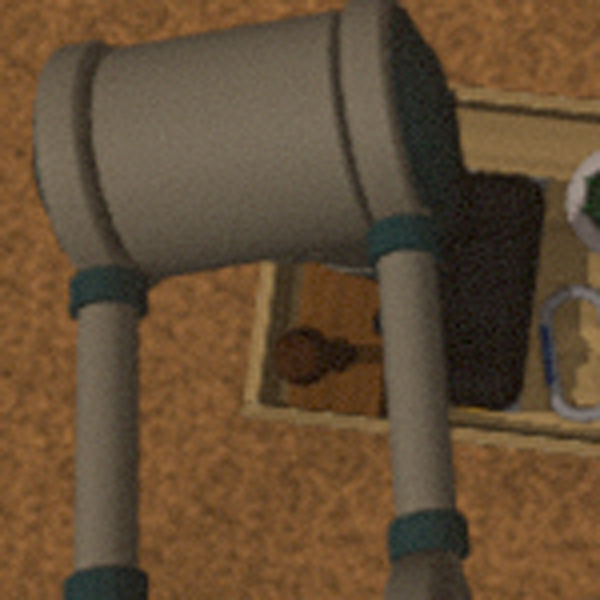

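drive_tool([
  [0,10,-17,0,-1],
  [0,15,-60,0,-1],
  [0,20,-108,0,-1],
  [0,20,-150,0,-1],
  [0,20,-150,0,-1],
], squeeze=40)

```text
clock: 5.5
position: [0.5725, 0.166, 0.3094]
ee_rot: [-0.0, 0.999, -0.042, 0.006]
contact_force: [-0.0, -0.5, -0.5]
width: 0.0131
```

```bash
python3 -c "
from h import *
go(.44,-.114,.305,-94.7)
for n in ('scene','top'): cv2.imwrite('pics/%s5.png'%n,cv2.resize(manip.get_image(n)[60:260,240:440] if n=='scene' else manip.get_image(n)[130:280,80:230],None,fx=3,fy=3,interpolation=2))"
```

```text
clock 5.50 tcp [0.5725 0.166  0.3094] phi -4.8  f [-0.  -0.5 -0.5] w 13.1 | shift mm [-108.8  290.1    2.8] turn 1.570
```

View pics/scene5.png

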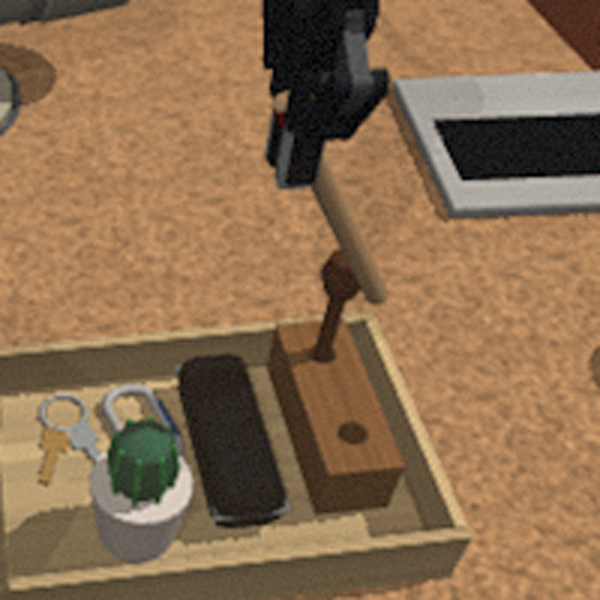

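```bash
python3 -c "
from h import *
s,p,Rt=st()
pin=p+Rt@[0,0,-.0187]
o,d=ray('scene',(240+376.5/3-.3,60+294.5/3-.3))
n=Rt[:,0]; x=o+d*(np.dot(n,pin-o)/np.dot(n,d)); v=x-pin
print(pin,x,np.linalg.norm(v),np.degrees(np.arctan2(-np.dot(v,Rt[:,1]),np.dot(v,Rt[:,2]))))
print(onz('scene',(240+352.5/3-.3,60+432.5/3-.3),.061))
"
```

```text
[0.56973762 0.16585546 0.32204289] [0.57596903 0.24019396 0.20844568] 0.13590206363847684 33.34667487449736
[0.57315168 0.25920338 0.061     ]
```

drive_tool([
  [-16,43,0,0.15,-1],
  [-32,86,0,0.3,-1],
  [-48,129,0,0.45,-1],
  [-64,172,0,0.6,-1],
  [-80,214,0,0.74,-1],
])

```text
clock: 6.1
position: [0.4701, -0.0422, 0.3013]
ee_rot: [0.001, 0.915, -0.402, -0.002]
contact_force: [0.2, -1.0, 0.2]
width: 0.0129
```

```bash
python3 -c "
from h import *
go(.44,-.114,.305,-94.7)"
```

```text
clock 6.10 tcp [ 0.4701 -0.0422  0.3013] phi -47.5  f [ 0.2 -1.   0.2] w 12.9 | shift mm [32.5 70.7 -3.5] turn 0.825
```

drive_tool([
  [6,14,-3,0.15,-1],
  [12,28,-3,0.3,-1],
  [18,42,-3,0.45,-1],
  [26,56,-3,0.6,-1],
  [32,70,-3,0.74,-1],
])

```text
clock: 6.6
position: [0.4387, -0.1137, 0.3023]
ee_rot: [-0.003, -0.706, 0.708, 0.003]
contact_force: [-0.0, 0.1, 0.1]
width: 0.0132
```

```bash
python3 -c "
from h import *
go(.422,-.1125,.30,-94.7)"
```

```text
clock 6.60 tcp [ 0.4387 -0.1137  0.3023] phi -90.2  f [-0.   0.1  0.1] w 13.2 | shift mm [-1.1 16.7  2.4] turn 0.079
```

drive_tool([
  [-1,10,2,0.079,-1],
  [-1,16.5,2,0.079,-1],
  [-1,16.5,2,0.079,-1],
])

```text
clock: 6.9
position: [0.4208, -0.1123, 0.2992]
ee_rot: [-0.004, -0.678, 0.735, 0.004]
contact_force: [1.0, -0.4, 0.5]
width: 0.0133
```

```bash
python3 -c "
from h import *
go(.422,-.1125,.30,-94.7)
for n in ('scene','top'): cv2.imwrite('pics/%s6.png'%n,cv2.resize(manip.get_image(n)[40:240,80:280] if n=='scene' else manip.get_image(n)[150:300,260:410],None,fx=3 if n=='scene' else 4,fy=3 if n=='scene' else 4,interpolation=2))"
```

```text
clock 6.90 tcp [ 0.4208 -0.1123  0.2992] phi -94.6  f [ 1.  -0.4  0.5] w 13.3 | shift mm [ 0.1 -1.2 -0.9] turn 0.001
```

View pics/scene6.png

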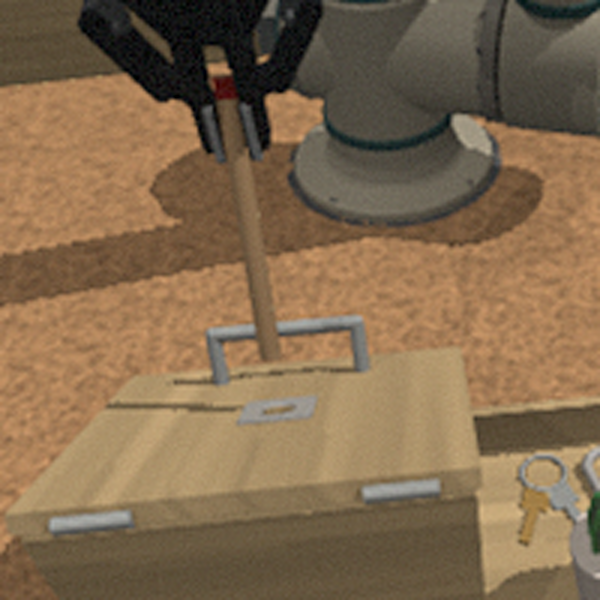

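View pics/top6.png

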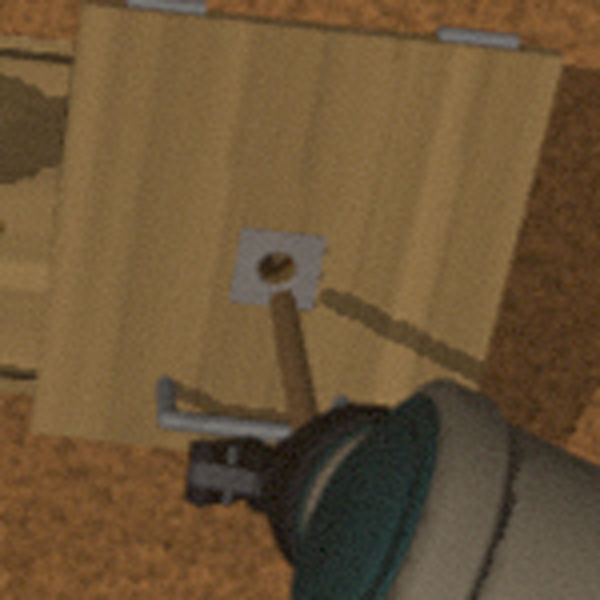

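```bash
python3 -c "
from h import *
np.set_printoptions(precision=4,suppress=True)
s,p,Rt=st()
pin=p+Rt@[0,0,-.0187]
x,e=tri([('scene',(80+270.5/3-.5,40+354.5/3-.5)),('top',(260+283.5/4-.5,150+297.5/4-.5))])
h,e2=tri([('scene',(80+278.5/3-.5,40+409.5/3-.5)),('top',(260+277.5/4-.5,150+267.5/4-.5))])
v=x-pin
print(x,e,h,e2)
print(v,np.linalg.norm(v),'tool',Rt.T@v, np.degrees(np.arctan2(-(Rt.T@v)[1],(Rt.T@v)[2])))
xs=np.array([np.cos(np.radians(-4.7)),np.sin(np.radians(-4.7)),0]);ys=np.array([-xs[1],xs[0],0]);n=-.5*xs+np.array([0,0,.866]);u=.866*xs+np.array([0,0,.5])
w=x-np.array([.5118,-.1199,.1735]);print('slope,y,normal',u@w,ys@w,n@w)
w=x-h;print('slope,y,normal',u@w,ys@w,n@w)
"
```

```text
[ 0.4963 -0.1182  0.207 ] [np.float64(0.0002561082284790356), np.float64(0.0002561082284790506)] [ 0.5118 -0.1205  0.1732] [np.float64(0.00011700411616498123), np.float64(0.00011700411616498534)]
[ 0.074  -0.0058 -0.1116] 0.13403416946291288 tool [-0.0003 -0.0752  0.1109] 34.13303428163882
slope,y,normal 0.003246970321687215 0.0003937291198664772 0.036803116957003904
slope,y,normal 0.0033396287371231393 0.0009949036665448418 0.03706027680610858
```

drive_tool([
  [0.7,5,3,0,-1],
  [0.7,0,11.5,0,-1],
  [0.7,-5.7,20,0,-1],
  [0.7,-11,28,0,-1],
  [0.7,-11,28,0,-1],
])

```text
clock: 7.5
position: [0.433, -0.1138, 0.27]
ee_rot: [-0.004, -0.678, 0.735, 0.004]
contact_force: [0.3, 0.5, 0.2]
width: 0.0132
```

```bash
python3 -c "
from h import *
go(.422,-.1125,.30,-94.7)
for n in ('scene','top'): cv2.imwrite('pics/%s7.png'%n,cv2.resize(manip.get_image(n)[140:215,120:220] if n=='scene' else manip.get_image(n)[180:255,290:390],None,fx=6,fy=6,interpolation=2))"
```

```text
clock 7.50 tcp [ 0.433  -0.1138  0.27  ] phi -94.6  f [0.3 0.5 0.2] w 13.2 | shift mm [ -0.4  11.4 -29.8] turn 0.002
```

View pics/scene7.png

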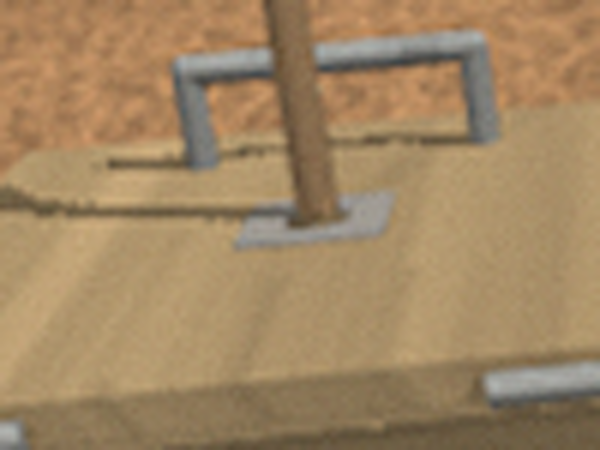

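View pics/top7.png

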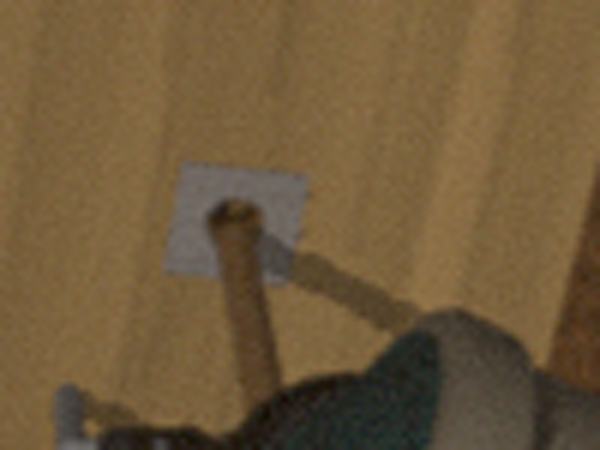

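drive_tool([
  [0,-2.7,4.2,0,-1],
  [0,-5.4,8.4,0,-1],
  [0,-8.2,12.6,0,-1],
  [0,-8.2,12.6,0,-1],
])

```text
clock: 8.0
position: [0.4409, -0.1145, 0.2579]
ee_rot: [-0.004, -0.678, 0.735, 0.004]
contact_force: [-0.2, 0.6, -0.2]
width: 0.0134
```

```bash
python3 -c "
from h import *
go(.422,-.1125,.30,-94.7)
for n in ('scene','top'): cv2.imwrite('pics/%s8.png'%n,cv2.resize(manip.get_image(n)[140:215,120:220] if n=='scene' else manip.get_image(n)[180:255,290:390],None,fx=6,fy=6,interpolation=2))"
```

```text
clock 8.00 tcp [ 0.4409 -0.1145  0.2579] phi -94.6  f [-0.2  0.6 -0.2] w 13.4 | shift mm [ -0.5  19.5 -41.8] turn 0.002
```

View pics/scene8.png

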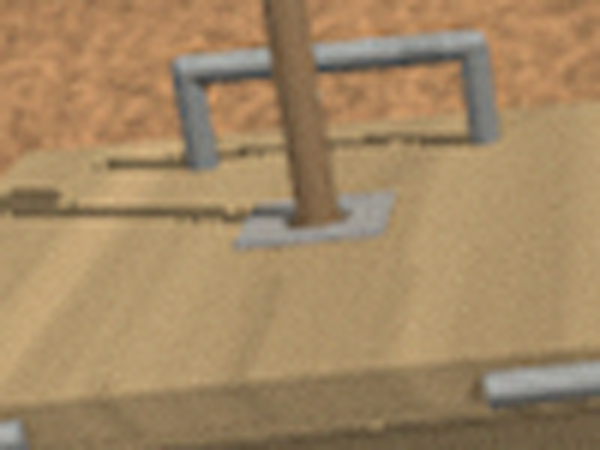

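View pics/top8.png

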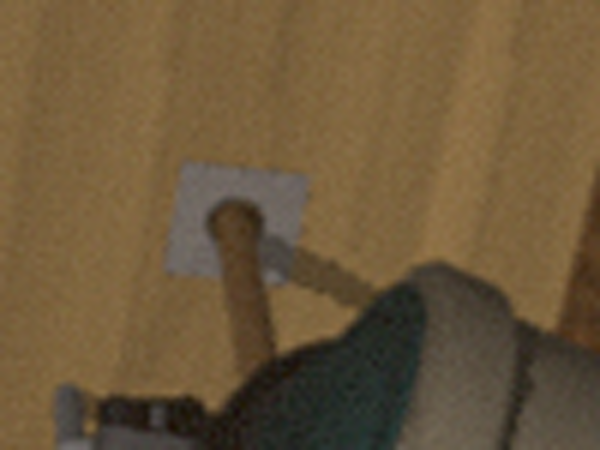

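drive_tool([
  [0,-2.7,4.2,0,-1],
  [0,-5.4,8.4,0,-1],
  [0,-8.2,12.6,0,-1],
  [0,-8.2,12.6,0,-1],
])

```text
clock: 8.5
position: [0.4489, -0.1151, 0.245]
ee_rot: [-0.004, -0.678, 0.735, 0.004]
contact_force: [-0.3, -0.9, -1.2]
width: 0.013
```

drive_tool([
  [0,-1.4,2.1,0,-1],
  [0,-2.7,4.2,0,-1],
  [0,-2.7,4.2,0,-1],
])

```text
clock: 8.8
position: [0.4516, -0.1153, 0.2404]
ee_rot: [-0.004, -0.678, 0.735, 0.005]
contact_force: [-0.4, -0.2, -1.0]
width: 0.0131
```

drive_tool([
  [0,-1.1,1.7,0,-1],
  [0,-2.2,3.4,0,-1],
  [0,-2.2,3.4,0,-1],
])

```text
clock: 9.1
position: [0.4537, -0.1155, 0.2368]
ee_rot: [-0.004, -0.678, 0.735, 0.005]
contact_force: [-0.2, -0.9, 0.5]
width: 0.0129
```

drive_tool([
  [0,-1.1,1.7,0,-1],
  [0,-2.2,3.4,0,-1],
  [0,-2.2,3.4,0,-1],
])

```text
clock: 9.4
position: [0.4559, -0.1156, 0.233]
ee_rot: [-0.004, -0.678, 0.735, 0.005]
contact_force: [0.1, 0.1, -0.8]
width: 0.013
```

drive_tool([
  [0,-1.1,1.7,0,-1],
  [0,-2.2,3.4,0,-1],
  [0,-2.2,3.4,0,-1],
])

```text
clock: 9.7
position: [0.458, -0.1157, 0.2293]
ee_rot: [-0.005, -0.678, 0.735, 0.005]
contact_force: [-0.2, -0.3, -0.0]
width: 0.0127
```

drive_tool([
  [0,-1.1,1.7,0,-1],
  [0,-2.2,3.4,0,-1],
  [0,-2.2,3.4,0,-1],
])

```text
clock: 10.0
position: [0.4601, -0.1159, 0.2255]
ee_rot: [-0.005, -0.678, 0.735, 0.005]
contact_force: [1.5, 0.1, -0.6]
width: 0.0129
```

drive_tool([
  [0,-1.1,1.7,0,-1],
  [0,-2.2,3.4,0,-1],
  [0,-2.2,3.4,0,-1],
])

```text
clock: 10.3
position: [0.4623, -0.116, 0.2218]
ee_rot: [-0.005, -0.678, 0.735, 0.006]
contact_force: [0.0, 0.3, -0.0]
width: 0.0128
```

drive_tool([
  [0,-0.8,1.3,0,-1],
  [0,-1.6,2.5,0,-1],
  [0,-1.6,2.5,0,-1],
])

```text
clock: 10.6
position: [0.4639, -0.1161, 0.2191]
ee_rot: [-0.005, -0.678, 0.735, 0.006]
contact_force: [-0.1, -0.9, 0.4]
width: 0.0129
```

drive_tool([
  [0,-0.8,1.3,0,-1],
  [0,-1.6,2.5,0,-1],
  [0,-1.6,2.5,0,-1],
])

```text
clock: 10.9
position: [0.4648, -0.1163, 0.2173]
ee_rot: [-0.005, -0.678, 0.735, 0.006]
contact_force: [-3.0, 0.7, 6.2]
width: 0.013
```

drive_tool([
  [0,-0.8,1.3,0,-1],
  [0,-1.6,2.5,0,-1],
  [0,-1.6,2.5,0,-1],
])

```text
clock: 11.2
position: [0.4657, -0.1164, 0.2159]
ee_rot: [-0.006, -0.678, 0.735, 0.006]
contact_force: [-3.7, 1.0, 8.8]
width: 0.0126
```

```bash
python3 -c "
from h import *
go(.422,-.1125,.30,-94.7)
for n in ('scene','top'): cv2.imwrite('pics/%s9.png'%n,cv2.resize(manip.get_image(n)[100:280,80:280] if n=='scene' else manip.get_image(n)[130:280,260:410],None,fx=4 if n=='top' else 3.3,fy=4 if n=='top' else 3.3,interpolation=2))"
```

```text
clock 11.20 tcp [ 0.4657 -0.1164  0.2159] phi -94.6  f [-3.7  1.   8.8] w 12.6 | shift mm [ -0.4  45.2 -83.4] turn 0.002
```

View pics/scene9.png

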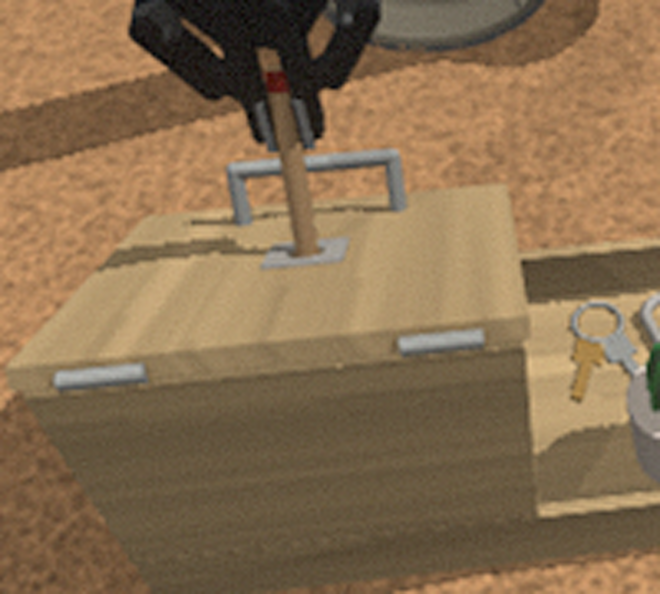

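View pics/top9.png

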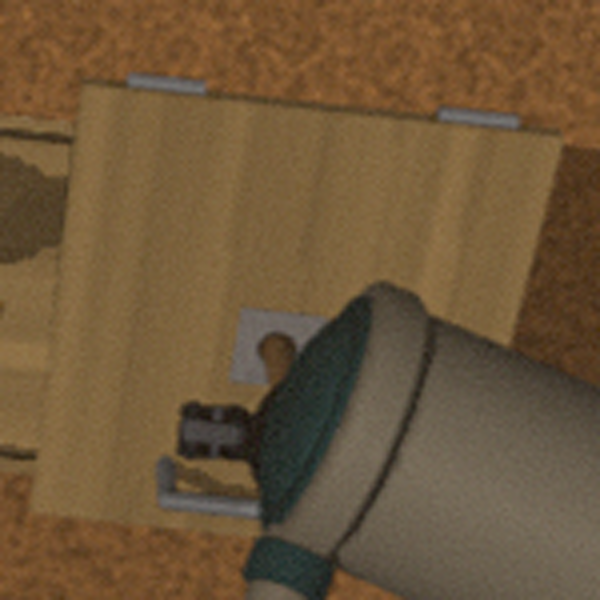

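The lid is still shut, the dowel sits well in the hole, and it is pressing at about 9.5 N. I'll carry on in small steps.

drive_tool([
  [0,-0.6,0.9,0,-1],
  [0,-1.2,1.8,0,-1],
  [0,-1.2,1.8,0,-1],
], squeeze=60)

```text
clock: 11.6
position: [0.4661, -0.1164, 0.2153]
ee_rot: [-0.006, -0.678, 0.735, 0.006]
contact_force: [-4.1, 1.0, 7.7]
width: 0.0126
```

drive_tool([
  [0,-0.6,0.9,0,-1],
  [0,-1.2,1.8,0,-1],
  [0,-1.2,1.8,0,-1],
])

```text
clock: 11.9
position: [0.4666, -0.1165, 0.2147]
ee_rot: [-0.006, -0.678, 0.735, 0.006]
contact_force: [-3.3, 0.0, 7.4]
width: 0.0127
```

drive_tool([
  [0,-1,1.6,0,-1],
  [0,-2,3.2,0,-1],
  [0,-2,3.2,0,-1],
])

```text
clock: 12.2
position: [0.4677, -0.1165, 0.2126]
ee_rot: [-0.007, -0.678, 0.735, 0.007]
contact_force: [-4.3, 0.4, 7.4]
width: 0.0129
```

drive_tool([
  [0,-1,1.6,0,-1],
  [0,-2,3.2,0,-1],
  [0,-2,3.2,0,-1],
])

```text
clock: 12.5
position: [0.469, -0.1166, 0.2106]
ee_rot: [-0.007, -0.679, 0.735, 0.007]
contact_force: [-3.5, 0.7, 8.2]
width: 0.0127
```

drive_tool([
  [0,-0.9,1.3,0,-1],
  [0,-1.7,2.6,0,-1],
  [0,-1.7,2.6,0,-1],
])

```text
clock: 12.8
position: [0.4696, -0.1167, 0.2093]
ee_rot: [-0.008, -0.679, 0.734, 0.007]
contact_force: [-4.5, 0.5, 9.4]
width: 0.0128
```

```bash
python3 -c "
from h import *
go(.422,-.1125,.30,-94.7)
for n in ('scene',): cv2.imwrite('pics/%s10.png'%n,cv2.resize(manip.get_image(n)[100:280,80:280] if n=='scene' else manip.get_image(n)[130:280,260:410],None,fx=4 if n=='top' else 3.3,fy=4 if n=='top' else 3.3,interpolation=2))"
```

```text
clock 12.80 tcp [ 0.4696 -0.1167  0.2093] phi -94.5  f [-4.5  0.5  9.4] w 12.8 | shift mm [ -0.2  49.7 -89.7] turn 0.003
```

View pics/scene10.png

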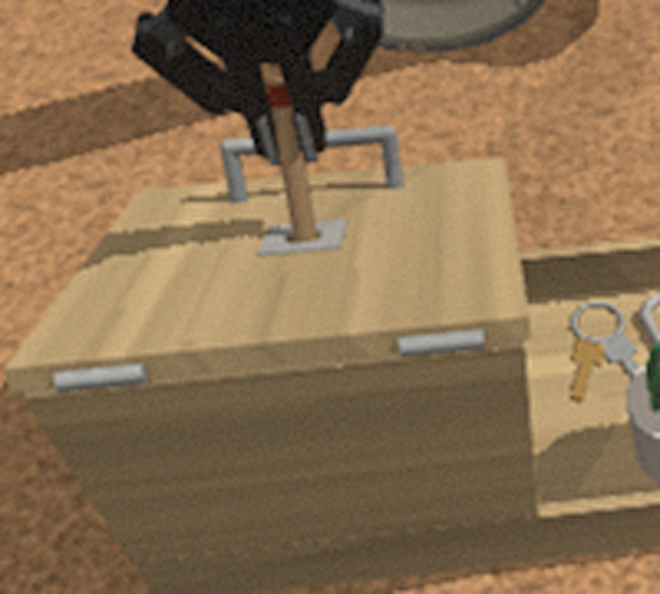

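The lid has sprung ajar: the handle is higher in the picture (from row 160 to 137) while the dowel presses at about 10 N. Next I'll withdraw along the dowel's axis.

drive_tool([
  [0,7,-11,0,-1],
  [0,16,-25,0,-1],
  [0,27,-42,0,-1],
  [0,38,-59,0,-1],
  [0,49,-76,0,-1],
])

```text
clock: 13.35
position: [0.4226, -0.1128, 0.2876]
ee_rot: [-0.007, -0.679, 0.734, 0.006]
contact_force: [-1.2, 0.4, 0.2]
width: 0.0121
```

```bash
python3 -c "
from h import *
go(.422,-.1125,.33,-94.7)
for n in ('scene','top'): cv2.imwrite('pics/%s11.png'%n,cv2.resize(manip.get_image(n)[40:240,80:280] if n=='scene' else manip.get_image(n)[150:300,260:410],None,fx=3 if n=='scene' else 4,fy=3 if n=='scene' else 4,interpolation=2))"
```

```text
clock 13.35 tcp [ 0.4226 -0.1128  0.2876] phi -94.5  f [-1.2  0.4  0.2] w 12.1 | shift mm [ -0.2   1.4 -42.4] turn 0.003
```

View pics/scene11.png

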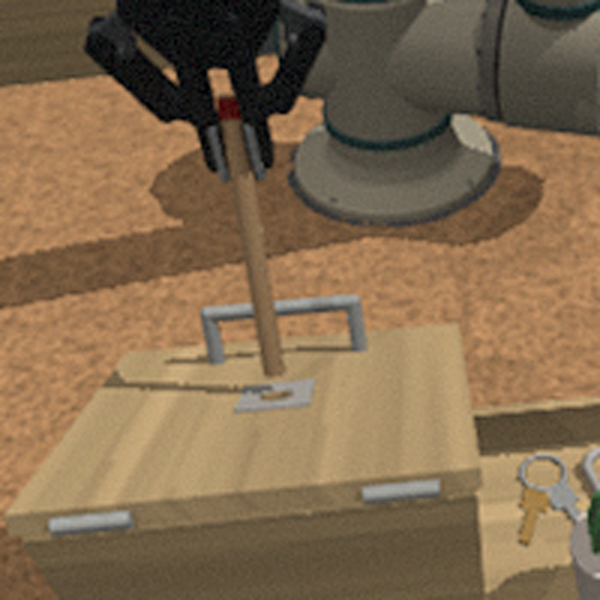

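View pics/top11.png

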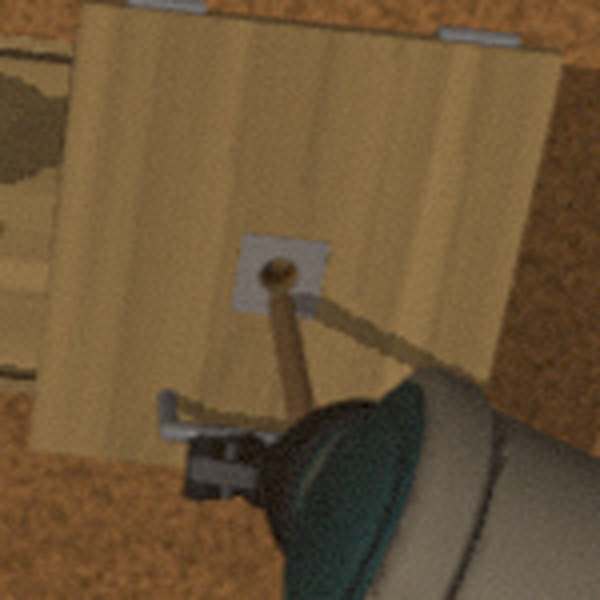

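```bash
python3 -c "
from h import *
np.set_printoptions(precision=4,suppress=True)
s,p,Rt=st()
pin=p+Rt@[0,0,-.0187]
S=lambda u,v:('scene',(80+(u+.5)/3-.5,40+(v+.5)/3-.5));T=lambda u,v:('top',(260+(u+.5)/4-.5,150+(v+.5)/4-.5))
x,e=tri([S(273,370),T(280,293)])
v=x-pin
print(x,e)
print(v,np.linalg.norm(v),'tool',Rt.T@v, np.degrees(np.arctan2(-(Rt.T@v)[1],(Rt.T@v)[2])))
print(tri([S(357,302),T(168,433)]),tri([S(206,312),T(358,454)]))
print(tri([S(272.5,395),T(279,272)]))
"
```

```text
[ 0.4981 -0.1188  0.1948] [np.float64(0.00014876561897775385), np.float64(0.00014876561897778082)]
[ 0.0753 -0.0058 -0.1128] 0.13573055057476915 tool [-0.0006 -0.0773  0.1116] 34.70748721375047
(array([ 0.4212, -0.0617,  0.1747]), [np.float64(0.0015147163230376493), np.float64(0.0015147163230376476)]) (array([ 0.4133, -0.164 ,  0.1779]), [np.float64(0.0006230549229297897), np.float64(0.0006230549229298172)])
(array([ 0.5091, -0.1209,  0.1836]), [np.float64(0.0008124633238547347), np.float64(0.0008124633238547268)])
```

drive_tool([
  [0,2,-25,0,-1],
  [0,2,-43,0,-1],
  [-20,0,-43,-0.12,-1],
  [-50,-20,-43,-0.26,-1],
  [-85,-40,-43,-0.4,-1],
])

```text
clock: 13.95
position: [0.4704, -0.0311, 0.3304]
ee_rot: [0.006, 0.812, -0.584, -0.006]
contact_force: [0.1, 0.0, 0.5]
width: 0.0127
```

```bash
python3 -c "
from h import *
go(.570,.170,.32,-4.7)"
```

```text
clock 13.95 tcp [ 0.4704 -0.0311  0.3304] phi -71.4  f [0.1 0.  0.5] w 12.7 | shift mm [-158.9 -158.6    8.3] turn -1.165
```

drive_tool([
  [-25,-25,2,-0.14,-1],
  [-50,-50,4,-0.28,-1],
  [-78,-78,6,-0.42,-1],
  [-106,-106,8,-0.56,-1],
  [-134,-134,8,-0.7,-1],
])

```text
clock: 14.45
position: [0.5551, 0.1403, 0.3191]
ee_rot: [0.004, 0.964, -0.267, -0.008]
contact_force: [0.1, -0.4, -1.1]
width: 0.0126
```

```bash
python3 -c "
from h import *
go(.570,.168,.32,-4.7)"
```

```text
clock 14.45 tcp [0.5551 0.1403 0.3191] phi -31.0  f [ 0.1 -0.4 -1.1] w 12.6 | shift mm [ -1.5 -31.5  -1.3] turn -0.459
```

drive_tool([
  [-1,-10,0,-0.14,-1],
  [-1,-20,0,-0.28,-1],
  [-1.5,-31.5,0,-0.42,-1],
  [-1.5,-31.5,0,-0.459,-1],
])

```text
clock: 14.85
position: [0.5707, 0.1696, 0.3169]
ee_rot: [0.002, 0.999, -0.038, -0.01]
contact_force: [0.3, 0.0, -0.5]
width: 0.0126
```

```bash
python3 -c "
from h import *
go(.569,.168,.183,-4.7)"
```

```text
clock 14.85 tcp [0.5707 0.1696 0.3169] phi -4.4  f [ 0.3  0.  -0.5] w 12.6 | shift mm [  1.    1.2 133.9] turn 0.005
```

drive_tool([
  [0,1,40,0.005,-1],
  [0.5,1,80,0.005,-1],
  [1,1,115,0.005,-1],
  [1,1,128,0.005,-1],
  [1,1,128,0.005,-1],
], squeeze=40)

```text
clock: 15.35
position: [0.5679, 0.1681, 0.1863]
ee_rot: [0.002, 0.999, -0.041, -0.012]
contact_force: [0.9, -0.2, -0.1]
width: 0.0121
```

```bash
python3 -c "
from h import *
go(.5708,.1859,.1523,-4.7)
for n in ('scene','top'): cv2.imwrite('pics/%s12.png'%n,cv2.resize(manip.get_image(n)[130:230,300:400] if n=='scene' else manip.get_image(n)[130:280,80:230],None,fx=6 if n=='scene' else 4,fy=6 if n=='scene' else 4,interpolation=2))"
```

```text
clock 15.35 tcp [0.5679 0.1681 0.1863] phi -4.7  f [ 0.9 -0.2 -0.1] w 12.1 | shift mm [  2.3 -18.2  33.9] turn -0.000
```

View pics/scene12.png

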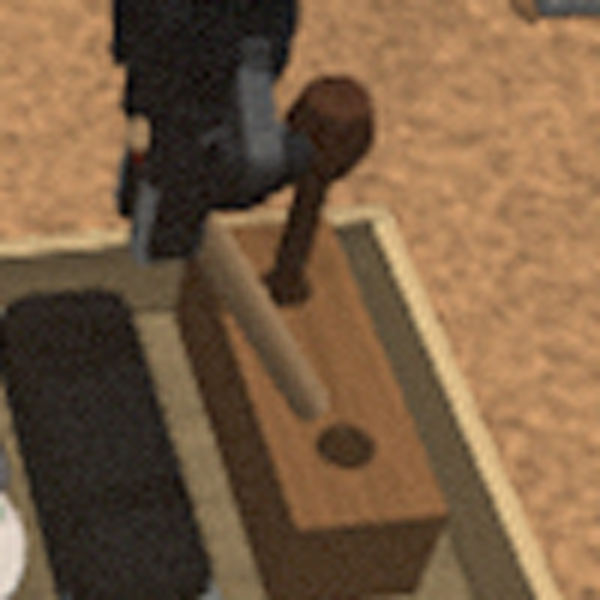

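View pics/top12.png

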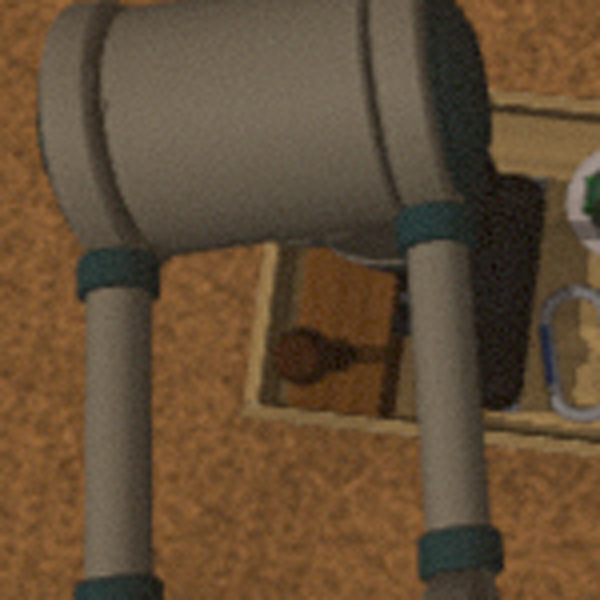

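```bash
python3 -c "
from h import *
np.set_printoptions(precision=4,suppress=True)
s,p,Rt=st(); print(Rt)
pin=p+Rt@[0,0,-.0187]
S=lambda u,v:('scene',(300+(u+.5)/6-.5,130+(v+.5)/6-.5))
print('bore',onz(*S(345,446),.061))
o,d=ray(*S(314,408));n=Rt[:,0];x=o+d*(n@(pin-o))/(n@d);v=Rt.T@(x-pin);print('tip',x,np.linalg.norm(v),np.degrees(np.arctan2(-v[1],v[2])))
for th in(33,34,35):
  t=pin+Rt@[0,-.136*np.sin(np.radians(th)),.136*np.cos(np.radians(th))];print(th,t,(proj('scene',t)-[300,130])*6)
for c in([.576,.2565,.061],[.577,.255,.061]):print((proj('scene',c)-[300,130])*6)
print((proj('scene',[.5753,.2563,.1868])))
"
```

```text
[[ 0.9965 -0.0819 -0.0172]
 [-0.082  -0.9966 -0.0021]
 [-0.017   0.0035 -0.9998]]
bore [0.5732 0.2589 0.061 ]
tip [0.5744 0.2402 0.0894] 0.13920214262089428 31.25087339043664
33 [0.5747 0.242  0.0943] [319.5306 396.3251]
34 [0.5749 0.244  0.0956] [325.7438 393.4668]
35 [0.575  0.246  0.0969] [331.9295 390.5474]
[339.2414 450.3632]
[336.4335 453.1368]
[370.2841 164.4998]
```

drive_tool([
  [0,-5,8,0,-1],
  [0,-10,16,0,-1],
  [0,-14,23,0,-1],
  [0,-14,23,0,-1],
])

```text
clock: 15.85
position: [0.5703, 0.1829, 0.1658]
ee_rot: [0.001, 0.999, -0.041, -0.009]
contact_force: [-0.3, 1.3, -0.1]
width: 0.0125
```

```bash
python3 -c "
from h import *
go(.5708,.1859,.1523,-4.7)
for n in ('scene',): cv2.imwrite('pics/%s13.png'%n,cv2.resize(manip.get_image(n)[160:220,320:380] if n=='scene' else manip.get_image(n)[130:280,80:230],None,fx=10,fy=10,interpolation=2))"
```

```text
clock 15.85 tcp [0.5703 0.1829 0.1658] phi -4.7  f [-0.3  1.3 -0.1] w 12.5 | shift mm [ 0.6 -3.  13.5] turn 0.001
```

View pics/scene13.png

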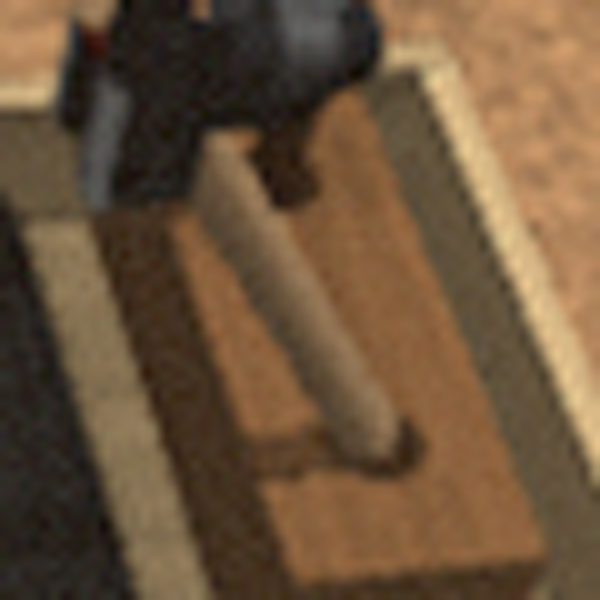

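```bash
python3 -c "
from h import *
np.set_printoptions(precision=4,suppress=True)
s,p,Rt=st(); print(Rt[:,2])
pin=p+Rt@[0,0,-.0187]
S=lambda u,v:('scene',(320+(u+.5)/10-.5,160+(v+.5)/10-.5))
for th in(32,34):
  t=pin+Rt@[0,-.136*np.sin(np.radians(th)),.136*np.cos(np.radians(th))];print(th,t,(proj('scene',t)-[320,160]+.5)*10)
for q in((368,440),(372,435)):print('tip',onz(*S(*q),t[2]))
"
```

```text
[-0.0184 -0.0024 -0.9998]
32 [0.5746 0.2543 0.0694] [366.6035 428.8743]
34 [0.575  0.2582 0.0719] [386.9018 419.8334]
tip [0.5796 0.2521 0.0719]
tip [0.5785 0.2535 0.0719]
```

drive_tool([
  [-1,-3,4,0,-1],
  [-1.7,-5,8,0,-1],
  [-1.7,-5,8,0,-1],
], squeeze=25)

```text
clock: 16.2
position: [0.5686, 0.188, 0.1576]
ee_rot: [0.002, 0.999, -0.041, -0.01]
contact_force: [-0.2, 0.3, -1.0]
width: 0.0125
```

```bash
python3 -c "
from h import *
go(.5708,.1859,.1523,-4.7)
for n in ('scene',): cv2.imwrite('pics/%s14.png'%n,cv2.resize(manip.get_image(n)[160:220,320:380] if n=='scene' else manip.get_image(n)[130:280,80:230],None,fx=10,fy=10,interpolation=2))"
```

```text
clock 16.20 tcp [0.5686 0.188  0.1576] phi -4.6  f [-0.2  0.3 -1. ] w 12.5 | shift mm [2.5 1.9 5.3] turn 0.001
```

View pics/scene14.png

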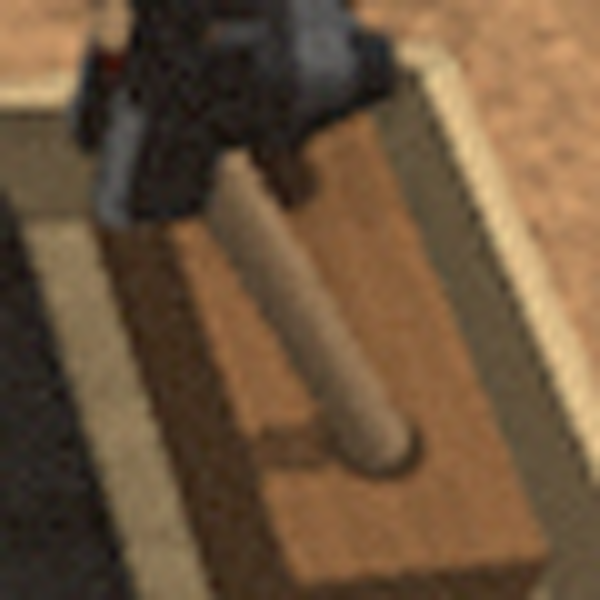

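drive_tool([
  [0,0.5,2,0,-1],
  [0,1,5,0,-1],
  [0,1,5,0,-1],
])

```text
clock: 16.55
position: [0.5689, 0.187, 0.1527]
ee_rot: [0.001, 0.999, -0.041, -0.009]
contact_force: [0.9, 0.8, -1.0]
width: 0.0123
```

```bash
python3 -c "
from h import *
go(.5708,.1859,.1523,-4.7)
for n in ('scene',): cv2.imwrite('pics/%s15.png'%n,cv2.resize(manip.get_image(n)[160:220,320:380] if n=='scene' else manip.get_image(n)[130:280,80:230],None,fx=10,fy=10,interpolation=2))"
```

```text
clock 16.55 tcp [0.5689 0.187  0.1527] phi -4.7  f [ 0.9  0.8 -1. ] w 12.3 | shift mm [2.  1.  0.4] turn 0.000
```

View pics/scene15.png

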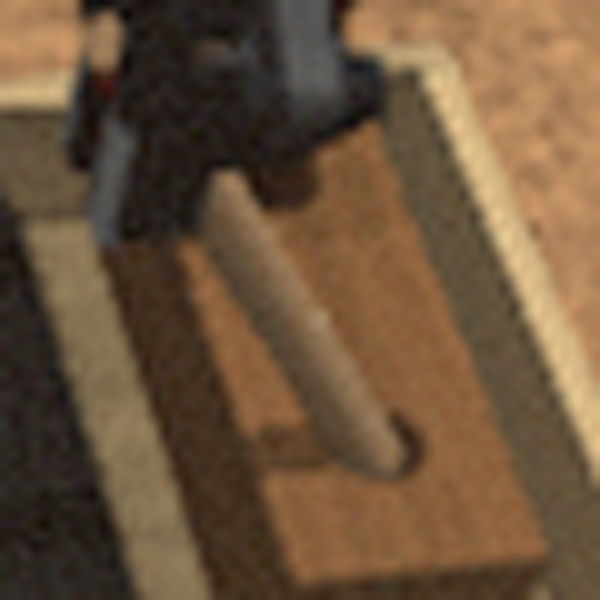

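drive_tool([
  [0,-6,-1,0,-1],
  [0,-12,-4,0,-1],
  [0,-19,-7.5,0,-1],
  [0,-27,-11,0,-1],
  [0,-27,-11,0,-1],
], squeeze=20)

```text
clock: 17.1
position: [0.5716, 0.2147, 0.1645]
ee_rot: [0.002, 0.999, -0.04, -0.009]
contact_force: [0.3, -4.1, 1.8]
width: 0.0128
```

```bash
python3 -c "
from h import *
go(.5765,.2565,.17,-4.7)
for n in ('scene',): cv2.imwrite('pics/%s16.png'%n,cv2.resize(manip.get_image(n)[140:220,310:390] if n=='scene' else manip.get_image(n)[130:280,80:230],None,fx=7,fy=7,interpolation=2))"
```

```text
clock 17.10 tcp [0.5716 0.2147 0.1645] phi -4.6  f [ 0.3 -4.1  1.8] w 12.8 | shift mm [  1.4 -42.1  -5.7] turn 0.002
```

View pics/scene16.png

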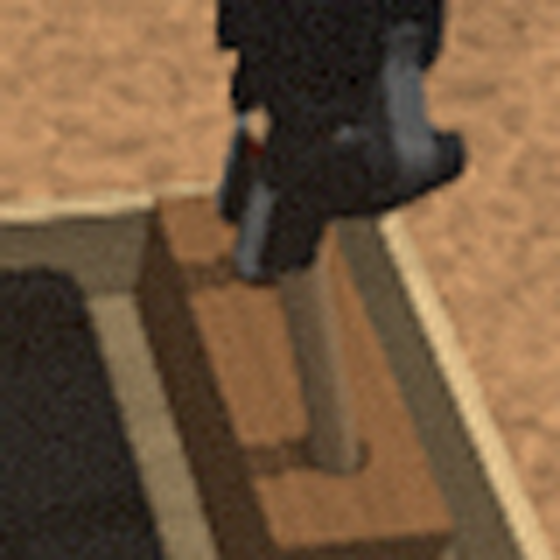

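Straightening works; the dowel stays in the bore (near 340,460). I'll continue the arc.

drive_tool([
  [0.3,-10,-1,0,-1],
  [0.6,-20,-3,0,-1],
  [1,-30,-3.5,0,-1],
  [1.4,-40,-3,0,-1],
  [1.4,-42,-2,0,-1],
])

```text
clock: 17.65
position: [0.5764, 0.2578, 0.166]
ee_rot: [0.001, 0.999, -0.04, -0.009]
contact_force: [-0.3, -3.8, 2.3]
width: 0.0123
```

```bash
python3 -c "
from h import *
go(.5765,.2565,.17,-4.7)
for n in ('scene',): cv2.imwrite('pics/%s17.png'%n,cv2.resize(manip.get_image(n)[130:220,310:400] if n=='scene' else manip.get_image(n)[130:280,80:230],None,fx=6.5,fy=6.5,interpolation=2))"
```

```text
clock 17.65 tcp [0.5764 0.2578 0.166 ] phi -4.6  f [-0.3 -3.8  2.3] w 12.3 | shift mm [ 0.2  1.3 -4. ] turn 0.003
```

View pics/scene17.png

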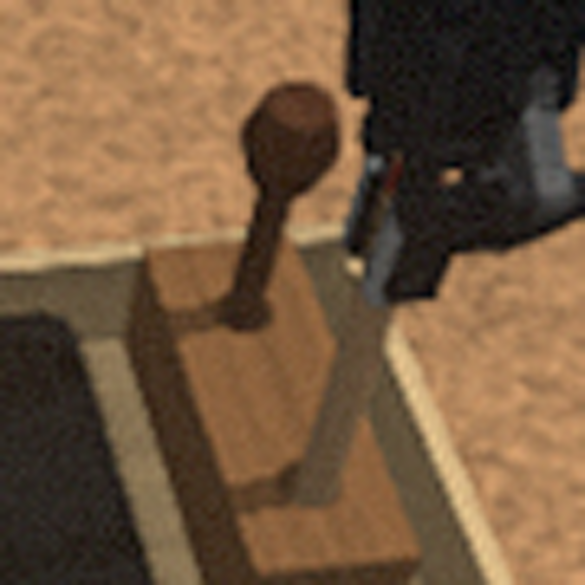

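drive_tool([
  [0,-1,5,0,-1],
  [0,-1,12,0,-1],
  [0,-1,19,0,-1],
  [0,-1,19,0,-1],
])

```text
clock: 18.1
position: [0.5755, 0.258, 0.1448]
ee_rot: [0.001, 0.999, -0.04, -0.01]
contact_force: [1.0, -3.7, -2.1]
width: 0.0124
```

drive_tool([
  [0,0,5,0,-1],
  [0,0,9,0,-1],
  [0,0,9,0,-1],
])

```text
clock: 18.4
position: [0.5756, 0.2581, 0.136]
ee_rot: [0.001, 0.999, -0.04, -0.01]
contact_force: [0.3, -4.1, 2.8]
width: 0.0125
```

```bash
python3 -c "
from h import *
go(.5765,.2565,.1335,-4.7)
for n in ('scene',): cv2.imwrite('pics/%s18.png'%n,cv2.resize(manip.get_image(n)[130:220,310:400] if n=='scene' else manip.get_image(n)[130:280,80:230],None,fx=6.5,fy=6.5,interpolation=2))"
```

```text
clock 18.40 tcp [0.5756 0.2581 0.136 ] phi -4.6  f [ 0.3 -4.1  2.8] w 12.5 | shift mm [1.1 1.5 2.5] turn 0.002
```

View pics/scene18.png

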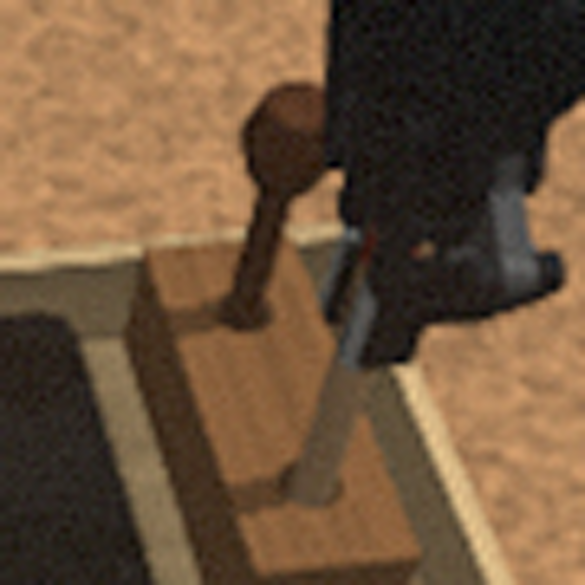

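drive_tool([
  [0.5,1.5,2,0,-1],
  [0.5,2.5,2,0,-1],
  [0.5,2.5,2,0,0],
  [0.5,2.5,2,0,0],
  [0.5,2.5,2,0,0],
])

```text
clock: 18.95
position: [0.5755, 0.2563, 0.1334]
ee_rot: [0.001, 0.999, -0.04, -0.01]
contact_force: [-1.1, -0.5, -0.7]
width: 0.0428
```

drive_tool([
  [0,0,0,0,0],
  [0,0,-20,0,0],
  [0,0,-60,0,0],
  [0,0,-100,0,0],
  [0,0,-130,0,0],
])

```text
clock: 19.45
position: [0.5786, 0.2569, 0.2657]
ee_rot: [-0.0, 0.999, -0.04, -0.009]
contact_force: [0.6, -0.1, 0.1]
width: 0.0426
```

```bash
python3 -c "
from h import *
go(.4172,-.1129,.29,-4.7)
for n in ('scene','top'): cv2.imwrite('pics/%s19.png'%n,cv2.resize(manip.get_image(n)[130:250,240:400] if n=='scene' else manip.get_image(n)[150:260,130:270],None,fx=4.5 if n=='scene' else 5,fy=4.5 if n=='scene' else 5,interpolation=2))"
```

```text
clock 19.45 tcp [0.5786 0.2569 0.2657] phi -4.6  f [ 0.6 -0.1  0.1] w 42.6 | shift mm [-131.8  381.5  -21.8] turn 0.002
```

View pics/scene19.png

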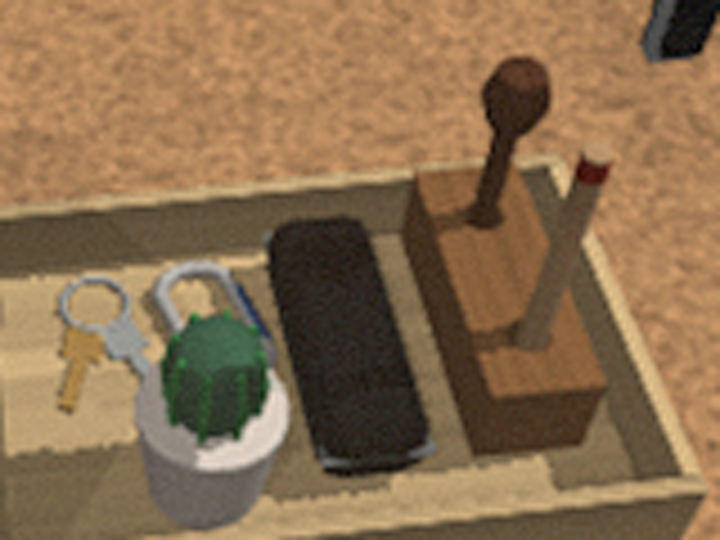

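```bash
python3 -c "
from h import *
go(.418,-.1125,.26,-4.7)"
```

```text
clock 19.55 tcp [0.5805 0.2575 0.2685] phi -4.6  f [ 0.6 -0.1  0.6] w 42.7 | shift mm [-132.4  381.8    9. ] turn 0.002
```

drive_tool([
  [-15,44,0,0,-0.3],
  [-30,90,0,0,-0.3],
  [-46,136,0,0,-0.3],
  [-62,182,0,0,-0.3],
  [-78,228,0,0,-0.3],
])

```text
clock: 20.05
position: [0.4831, 0.0353, 0.2676]
ee_rot: [-0.002, 0.999, -0.04, -0.006]
contact_force: [0.4, -1.2, -0.6]
width: 0.0299
```

```bash
python3 -c "
from h import *
go(.418,-.1125,.24,-4.7)"
```

```text
clock 20.05 tcp [0.4831 0.0353 0.2676] phi -4.5  f [ 0.4 -1.2 -0.6] w 29.9 | shift mm [-52.8 152.6  27.9] turn 0.003
```

drive_tool([
  [-16,46,0,0,-0.3],
  [-32,92,5,0,-0.3],
  [-47,136,15,0,-0.3],
  [-53,152,25,0,-0.3],
  [-53,152,28,0,-0.3],
])

```text
clock: 20.55
position: [0.4159, -0.1132, 0.238]
ee_rot: [-0.002, 0.999, -0.042, -0.008]
contact_force: [0.8, -0.3, -0.7]
width: 0.0297
```

```bash
python3 -c "
from h import *
go(.418,-.1125,.162,-4.7)
for n in ('scene','top'): cv2.imwrite('pics/%s20.png'%n,cv2.resize(manip.get_image(n)[100:240,80:260] if n=='scene' else manip.get_image(n)[150:300,260:410],None,fx=4,fy=4,interpolation=2))"
```

```text
clock 20.55 tcp [ 0.4159 -0.1132  0.238 ] phi -4.8  f [ 0.8 -0.3 -0.7] w 29.7 | shift mm [ 3.3 -0.6 76. ] turn -0.001
```

View pics/scene20.png

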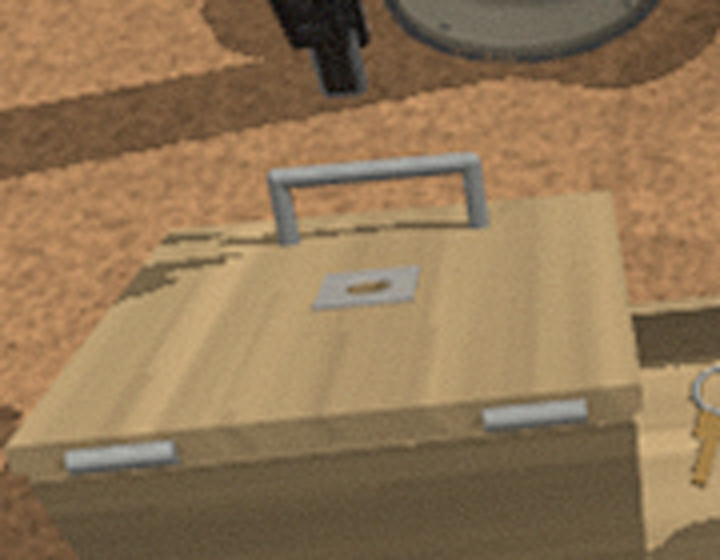

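View pics/top20.png

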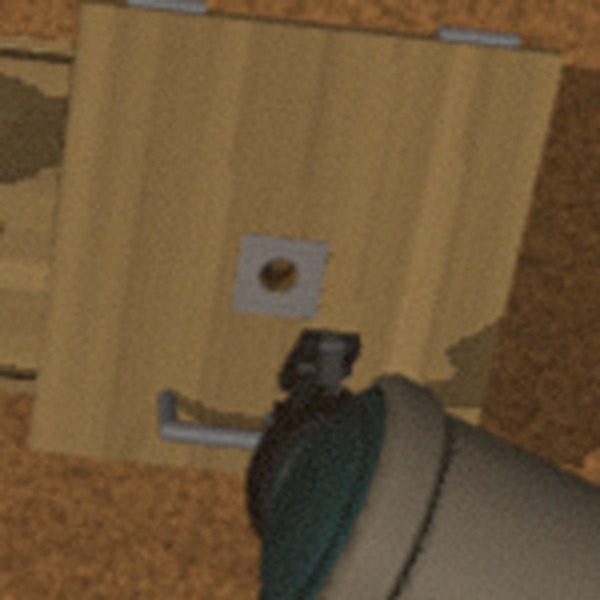

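drive_tool([
  [3,-0.5,20,0,-0.3],
  [3.3,-0.5,40,0,-0.3],
  [3.3,-0.5,55,0,-0.3],
  [3.3,-0.5,68,0,-0.3],
  [3.3,-0.5,76,0,-0.3],
])

```text
clock: 21.15
position: [0.42, -0.1092, 0.1619]
ee_rot: [-0.003, 0.999, -0.039, -0.007]
contact_force: [0.6, -1.4, 0.4]
width: 0.0297
```

drive_tool([
  [0,0,0,0,-0.3],
  [0,0,0,0,-1],
  [0,0,0,0,-1],
  [0,0,0,0,-1],
], squeeze=25)

```text
clock: 21.55
position: [0.4177, -0.1082, 0.162]
ee_rot: [-0.004, 0.999, -0.039, -0.01]
contact_force: [-5.9, 0.7, 0.9]
width: 0.0099
```

```bash
python3 -c "
from h import *
go(.418,-.1125,.162,-4.7)
for n in ('scene',): cv2.imwrite('pics/%s21.png'%n,cv2.resize(manip.get_image(n)[80:220,80:260] if n=='scene' else manip.get_image(n)[150:300,260:410],None,fx=4,fy=4,interpolation=2))"
```

```text
clock 21.55 tcp [ 0.4177 -0.1082  0.162 ] phi -4.4  f [-5.9  0.7  0.9] w 9.9 | shift mm [ 0.6  4.2 -0. ] turn 0.004
```

View pics/scene21.png

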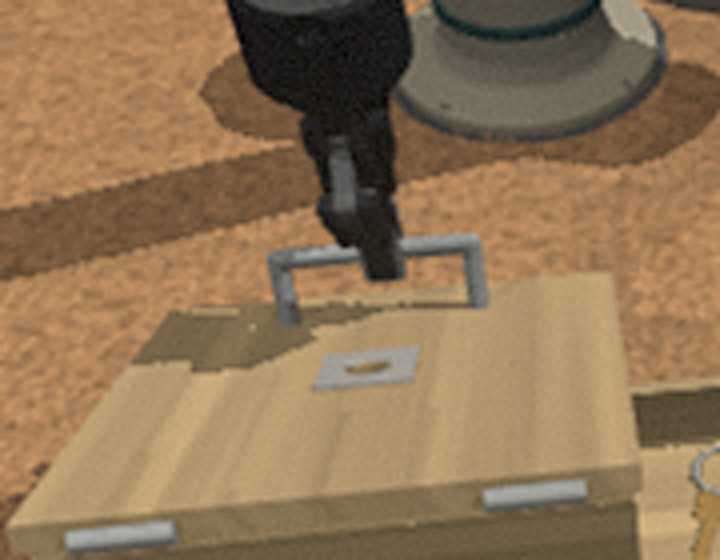

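drive_tool([
  [-3,0,-14,0,-1],
  [-6,0,-30,0,-1],
  [-7,0,-46,0,-1],
  [-7.5,0,-62,0,-1],
  [-7,0,-77,0,-1],
])

```text
clock: 22.1
position: [0.4123, -0.1078, 0.2395]
ee_rot: [-0.004, 0.999, -0.039, -0.01]
contact_force: [2.8, 0.3, -6.8]
width: 0.0101
```

```bash
cat >> h.py <<'E'
def lam(deg):
    a=np.radians(deg-18); xs=np.array([np.cos(np.radians(-4.7)),np.sin(np.radians(-4.7))])
    h=np.array([.6387,-.1303])-.2269*np.cos(a)*xs
    return h[0],h[1],.2331+.2269*np.sin(a)-.016
E
python3 -c "
from h import *
for l in(20,24,28,34,39,44,54):go(*lam(l))
cv2.imwrite('pics/scene22.png',manip.get_image('scene'))"
```

```text
clock 22.10 tcp [ 0.4123 -0.1078  0.2395] phi -4.5  f [ 2.8  0.3 -6.8] w 10.1 | shift mm [ 1.   4.  14.4] turn 0.000
clock 22.10 tcp [ 0.4123 -0.1078  0.2395] phi -4.5  f [ 2.8  0.3 -6.8] w 10.1 | shift mm [ 1.8  3.8 -1.4] turn 0.000
clock 22.10 tcp [ 0.4123 -0.1078  0.2395] phi -4.5  f [ 2.8  0.3 -6.8] w 10.1 | shift mm [  3.7   3.7 -17.1] turn 0.000
clock 22.10 tcp [ 0.4123 -0.1078  0.2395] phi -4.5  f [ 2.8  0.3 -6.8] w 10.1 | shift mm [  8.6   3.6 -40.4] turn 0.000
clock 22.10 tcp [ 0.4123 -0.1078  0.2395] phi -4.5  f [ 2.8  0.3 -6.8] w 10.1 | shift mm [ 14.5   3.5 -59.2] turn 0.000
clock 22.10 tcp [ 0.4123 -0.1078  0.2395] phi -4.5  f [ 2.8  0.3 -6.8] w 10.1 | shift mm [ 22.    3.4 -77.5] turn 0.000
clock 22.10 tcp [ 0.4123 -0.1078  0.2395] phi -4.5  f [ 2.8  0.3 -6.8] w 10.1 | shift mm [  41.7    3.2 -111.8] turn 0.000
```

View pics/scene22.png

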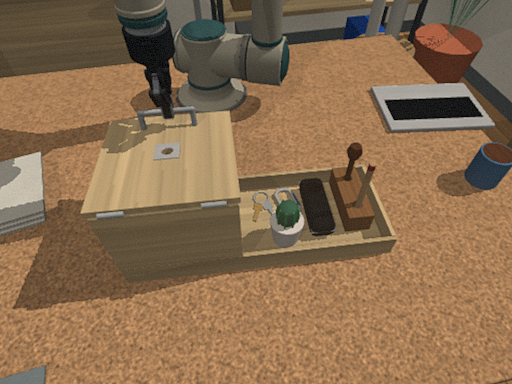

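The lid is following: it stands at about 24°, with the bar near (165,112).

drive_tool([
  [3,0,-15,0,-1],
  [6,0,-30,0,-1],
  [10,0,-46,0,-1],
  [15,0,-62,0,-1],
  [22,0,-77,0,-1],
])

```text
clock: 22.65
position: [0.4338, -0.1096, 0.3177]
ee_rot: [-0.005, 0.999, -0.039, -0.012]
contact_force: [-3.7, 1.0, -5.4]
width: 0.0097
```

```bash
python3 -c "
from h import *
for l in(44,48,52,56,60,64):go(*lam(l))"
```

```text
clock 22.65 tcp [ 0.4338 -0.1096  0.3177] phi -4.5  f [-3.7  1.  -5.4] w 9.7 | shift mm [2.  3.9 1. ] turn 0.000
clock 22.65 tcp [ 0.4338 -0.1096  0.3177] phi -4.5  f [-3.7  1.  -5.4] w 9.7 | shift mm [  9.1   3.8 -13.1] turn 0.000
clock 22.65 tcp [ 0.4338 -0.1096  0.3177] phi -4.5  f [-3.7  1.  -5.4] w 9.7 | shift mm [ 17.2   3.7 -26.8] turn 0.000
clock 22.65 tcp [ 0.4338 -0.1096  0.3177] phi -4.5  f [-3.7  1.  -5.4] w 9.7 | shift mm [ 26.2   3.6 -39.8] turn 0.000
clock 22.65 tcp [ 0.4338 -0.1096  0.3177] phi -4.5  f [-3.7  1.  -5.4] w 9.7 | shift mm [ 36.1   3.6 -52.2] turn 0.000
clock 22.65 tcp [ 0.4338 -0.1096  0.3177] phi -4.5  f [-3.7  1.  -5.4] w 9.7 | shift mm [ 46.8   3.5 -63.8] turn 0.000
```

drive_tool([
  [9,0,-13,0,-1],
  [17,0,-27,0,-1],
  [26,0,-40,0,-1],
  [36,0,-52,0,-1],
  [43,0,-59,0,-1],
])

```text
clock: 23.15
position: [0.473, -0.1128, 0.3763]
ee_rot: [-0.005, 0.999, -0.039, -0.018]
contact_force: [-12.4, 0.8, 3.2]
width: 0.0099
```

drive_tool([
  [0,0,0,0,-1],
  [0,0,0,0,-0.3],
  [0,0,0,0,-0.3],
  [0,0,0,0,-0.3],
])

```text
clock: 23.55
position: [0.4731, -0.1128, 0.3763]
ee_rot: [-0.005, 0.999, -0.039, -0.017]
contact_force: [-0.2, -0.9, 0.1]
width: 0.0295
```

```bash
python3 -c "
from h import *
for l in(56,60,64):go(*lam(l))
cv2.imwrite('pics/scene23.png',manip.get_image('scene'))"
```

```text
clock 23.55 tcp [ 0.4731 -0.1128  0.3763] phi -4.5  f [-0.2 -0.9  0.1] w 29.5 | shift mm [-11.7   4.   19.9] turn 0.000
clock 23.55 tcp [ 0.4731 -0.1128  0.3763] phi -4.5  f [-0.2 -0.9  0.1] w 29.5 | shift mm [-1.9  3.9  7.4] turn 0.000
clock 23.55 tcp [ 0.4731 -0.1128  0.3763] phi -4.5  f [-0.2 -0.9  0.1] w 29.5 | shift mm [ 8.7  3.8 -4.3] turn 0.000
```

View pics/scene23.png

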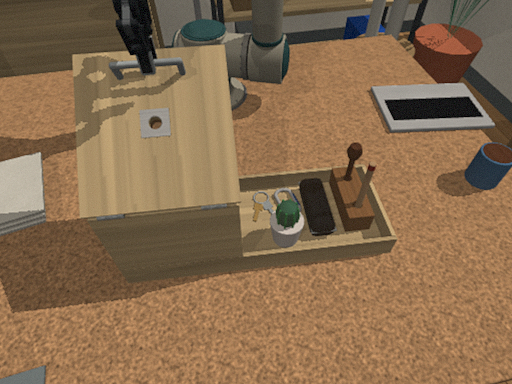

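drive_tool([
  [-0.5,0,-12,0,-0.3],
  [-1,0,-30,0,-0.3],
  [-2,0,-50,0,-0.3],
  [-3,0,-75,0,-0.3],
  [-3,0,-75,0,-0.3],
])

```text
clock: 24.1
position: [0.4737, -0.1139, 0.4555]
ee_rot: [-0.003, 0.999, -0.039, -0.014]
contact_force: [-0.1, 0.3, 0.3]
width: 0.0301
```

drive_tool([
  [-30,0,0,0,-0.3],
  [-70,0,0,0,-0.3],
  [-100,0,0,0,-0.3],
  [-100,0,0,0,-0.3],
  [-100,0,0,0,-0.3],
])

```text
clock: 24.6
position: [0.3739, -0.106, 0.4586]
ee_rot: [-0.003, 0.999, -0.04, -0.013]
contact_force: [0.6, 0.1, 0.2]
width: 0.0298
```

```bash
python3 -c "
from h import *
np.set_printoptions(precision=4,suppress=True)
go(.4,-.1,.4)
for n in('scene','top'):cv2.imwrite('pics/%s24.png'%n,manip.get_image(n))
def C2(u,v):return ('scene',(u,v))
for n in('scene','top'):
  for t in('dowel','cactus_pot','carabiner','key_ring','sunglasses_case','spoon'):print(n,t,[(round(m['conf'],2),np.round(m['location'],1)) for m in manip.masks_of(n,t)][:2])
cv2.imwrite('pics/d2b.png',cv2.resize(cv2.imread('pics/top24.png')[150:260,130:270],None,fx=5,fy=5,interpolation=2))
cv2.imwrite('pics/c2b.png',cv2.resize(cv2.imread('pics/scene24.png')[120:240,240:400],None,fx=4.5,fy=4.5,interpolation=2))
"
```

```text
clock 24.60 tcp [ 0.3739 -0.106   0.4586] phi -4.5  f [0.6 0.1 0.2] w 29.8 | shift mm [27.  -7.7 58. ] turn 0.000
scene dowel [(0.72, array([362.2, 181.3])), (0.41, array([151.2, 132.6]))]
scene cactus_pot [(0.79, array([287.1, 221.3])), (0.45, array([153.1, 133.2]))]
scene carabiner [(0.65, array([284.4, 194.3]))]
scene key_ring [(0.62, array([259.6, 205.8]))]
scene sunglasses_case [(0.6, array([316.7, 205.4]))]
scene spoon [(0.64, array([288.7, 219.8])), (0.54, array([351.2, 153.8]))]
top dowel []
top cactus_pot [(0.56, array([237.3, 178.1])), (0.33, array([199. , 199.3]))]
top carabiner [(0.79, array([223.5, 219.9])), (0.26, array([250.3, 219.7]))]
top key_ring [(0.5, array([247. , 221.6]))]
top sunglasses_case [(0.64, array([199.2, 202. ])), (0.54, array([249.9, 222.9]))]
top spoon [(0.59, array([157. , 220.3]))]
```

View pics/scene24.png

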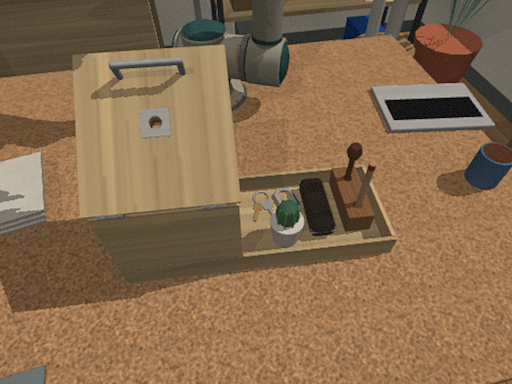

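View pics/d2b.png

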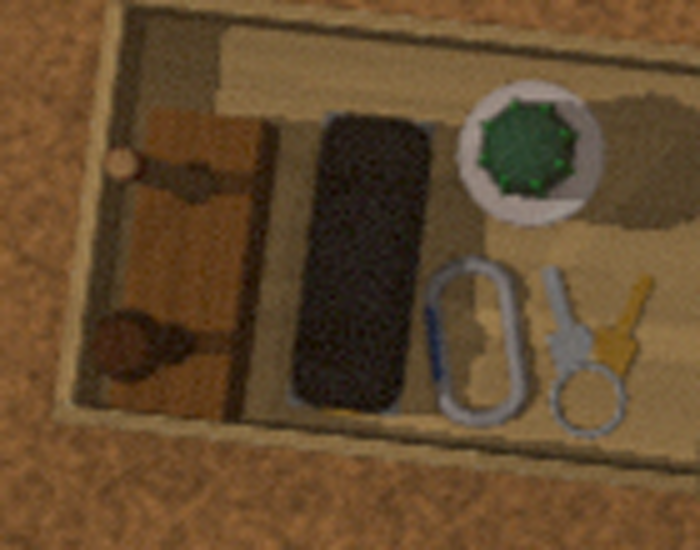

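View pics/c2b.png

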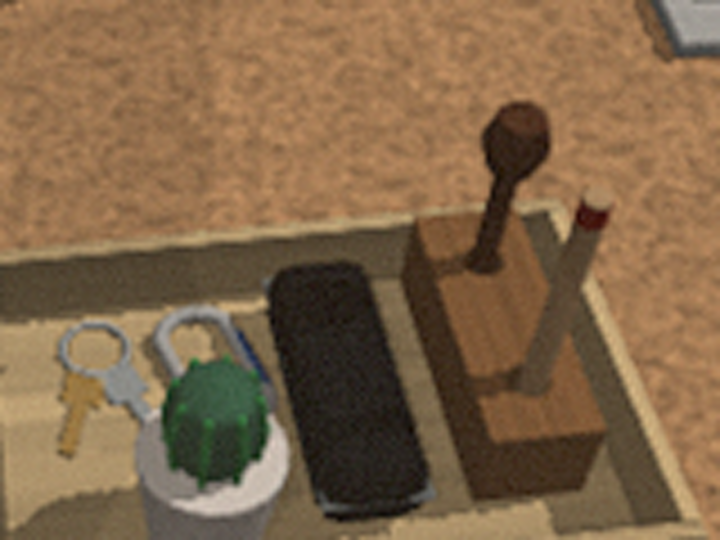

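```bash
python3 -c "
from h import *
np.set_printoptions(precision=4,suppress=True)
x,e=tri([('scene',(240+595.5/4.5-.5,120+198.5/4.5-.5)),('top',(130+124.5/5-.5,150+163.5/5-.5))]);print('dowel top',x,e)
# hole centre in lid: rotate about hinge
h=np.array([.6387,-.1303,.2331]);H=np.array([.5118,-.1199,.1735])
ys=np.array([.082,.9966,0])
for l in(50,55,60,65):print(l,proj('scene',h+R.from_rotvec(ys*np.radians(l)).apply(H-h)))
im=cv2.imread('pics/scene24.png')[90:160,110:200];cv2.imwrite('pics/hole.png',cv2.resize(im,None,fx=6,fy=6,interpolation=2))
s=manip.get_state();print(s['clock'],s['qd'])
"
```

```text
dowel top [0.5748 0.2589 0.1881] [np.float64(0.000437343671668081), np.float64(0.0004373436716679793)]
50 [158.6559 127.0921]
55 [156.9689 124.0315]
60 [155.2537 121.4741]
65 [153.5207 119.4717]
25.3 [-0.0016 -0.004  -0.001  -0.0007  0.0012 -0.0007]
```

```bash
python3 -c "
from h import *
print(manip.sign_off())"
```

```text
the job is handed in; nothing more can be done
None
```

I opened the key box and put the dowel back, and handed the job in at about 25 s of the 67 s allowed; no verdict was reported.

**What I did**
- I gripped the dowel near the red end and tilted it about 33° in the fingers against the rim of its bore. It then went squarely enough into the lid hole.
- The catch pad was felt at about 57 mm depth. Pressing on to a measured force of about 10 N made the lid spring ajar.
- I then stood the dowel up again in its bore, let it go, swung the lid open by the handle, let go of that and backed the arm away.

**Last checks**
- **Lid:** it stands about 60° open. The hole's place in the picture and the gripper's position at release agree.
- **Dowel:** it is released in its own bore. Its top is about 3 mm from where it began, so it leans slightly.
- **Other things:** in the zoomed pictures the spoon, pot, case, carabiner and key ring are where they were. The network's locations for the carabiner and key ring differ by a few pixels between looks, which I put down to its scatter.
- **Arm:** it was clear of everything and read under 1 N.

**What failed or disagreed**
- The network no longer found the dowel in the top view, so I read its place there from the picture.
- When putting the dowel back, the two estimates of the bore's position differed by 3–4 mm. I lowered it by eye in the scene view; the measured force stayed within about 5 N.

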